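# Open the tea cabinet's serving flap and tip the last teaspoons out onto it

## Task

Get the tea cabinet ready for serving: pull both slide-out supports all the way out, and only then lower the flap so that it rests level on them. Then take each steel tube that still has a teaspoon deep inside it, tip it over the flap so that the spoon slides out onto the flap, and put the tube back home in the rack, mouth up; at the end every spoon lies on the flap and all four tubes are in the rack. Leave the mug standing where it is.

Things in the scene. Friction and masses are not known exactly. Their poses are not given: they have to be found in the camera images.
- tube1_mid (a point): Steel storage tube 1 of four alike: square, open at one end, 42 x 42 mm outside, 34 x 34 mm inside, 180 mm long, about 0.2 kg. This point: middle of its centre line, 90 mm from bottom and mouth. z axis: along the tube towards the mouth; x, y: square to its sides. At the start it leans 45 degrees in the rack, mouth up and to the right; +y is then its upper side.
- tube2_mid (a point): Steel storage tube 2 of four alike: square, open at one end, 42 x 42 mm outside, 34 x 34 mm inside, 180 mm long, about 0.2 kg. This point: middle of its centre line, 90 mm from bottom and mouth. z axis: along the tube towards the mouth; x, y: square to its sides. At the start it leans 45 degrees in the rack, mouth up and to the right; +y is then its upper side.
- tube3_mid (a point): Steel storage tube 3 of four alike: square, open at one end, 42 x 42 mm outside, 34 x 34 mm inside, 180 mm long, about 0.2 kg. This point: middle of its centre line, 90 mm from bottom and mouth. z axis: along the tube towards the mouth; x, y: square to its sides. At the start it leans 45 degrees in the rack, mouth up and to the right; +y is then its upper side.
- tube4_mid (a point): Steel storage tube 4 of four alike: square, open at one end, 42 x 42 mm outside, 34 x 34 mm inside, 180 mm long, about 0.2 kg. This point: middle of its centre line, 90 mm from bottom and mouth. z axis: along the tube towards the mouth; x, y: square to its sides. At the start it leans 45 degrees in the rack, mouth up and to the right; +y is then its upper side.
- spoon1_mid (a point): Polished steel teaspoon, 137 x 28 x 13 mm, 20 g; it slides on slopes steeper than about 22 degrees. This point: its middle, half-way up. x axis: along the spoon; z axis: up when it lies flat. At the start it lies deep inside tube 1, its upper end about 35 mm below the mouth. None if absent: tube 1 is then empty.
- spoon2_mid (a point): Polished steel teaspoon, 137 x 28 x 13 mm, 20 g; it slides on slopes steeper than about 22 degrees. This point: its middle, half-way up. x axis: along the spoon; z axis: up when it lies flat. At the start it lies deep inside tube 2, its upper end about 35 mm below the mouth. None if absent: tube 2 is then empty.
- spoon3_mid (a point): Polished steel teaspoon, 137 x 28 x 13 mm, 20 g; it slides on slopes steeper than about 22 degrees. This point: its middle, half-way up. x axis: along the spoon; z axis: up when it lies flat. At the start it lies deep inside tube 3, its upper end about 35 mm below the mouth. None if absent: tube 3 is then empty.
- spoon4_mid (a point): Polished steel teaspoon, 137 x 28 x 13 mm, 20 g; it slides on slopes steeper than about 22 degrees. This point: its middle, half-way up. x axis: along the spoon; z axis: up when it lies flat. At the start it lies deep inside tube 4, its upper end about 35 mm below the mouth. None if absent: tube 4 is then empty.
- place1 (a point): The wooden rack is a fixed bed sloping 45 degrees with a 70 mm foot ledge square to it at its lower, left end and four places 76 mm apart along its x axis. This point: the middle of a tube resting home in place 1 (nearest the robot), its bottom on the ledge. Such a tube has its x axis along this x and its z axis along (0, -0.707, 0.707) of these axes.
- place2 (a point): The same for the second place. The bed lies 21 mm under the centre line of a tube and is 136 mm long; beside each tube's foot are guide blocks 24 mm high that reach 75 mm up the bed, 4 mm clear of the tube on each side.
- place3 (a point): The same for the third place.
- place4 (a point): The same for the fourth place, farthest from the robot.
- support_left (a joint): How far the left support is pulled out, m: 0 pushed home to 0.100 at its end stop; it slides straight out of the front of the cabinet with about 2 N and stays where it is left.
- support_right (a joint): How far the right support is pulled out, m: 0 pushed home to 0.100 at its end stop; it slides straight out of the front of the cabinet with about 2 N and stays where it is left.
- support_left_knob (a point): Middle of the round steel knob (20 mm thick, 28 mm long, axis along the pull) on the front end of the left support, a wooden bar 20 mm wide, 30 mm high at the foot of the small tea cabinet's flap; 28 mm in front of the bar, about 106 mm above z = 0. x axis: into the cabinet, so it is pulled along -x. The closed flap rises above it, leaning back 20 degrees.
- support_right_knob (a point): The same on the right support, 130 mm to the right of the left one.
- flap (a joint): Angle of the cabinet's drop-front flap, rad: 0 closed (leaning back 20 degrees), 1.92 level, resting on both pulled-out supports. It turns on a stiff, damped hinge along its lower edge: let go well past upright it sinks slowly by itself, and without both supports it sinks below level.
- flap_handle (a point): Middle of the steel bar handle (12 mm round, 86 mm clear between its two arms, parallel to the hinge), 26 mm clear of the flap's free edge, 187 mm from the hinge line. Closed it stands about 40 mm above the cabinet's top, about 0.31 m above z = 0; with the flap level it lies in front of the flap, about 0.127 m above z = 0.
- flap_hinge (a point): Middle of the flap's hinge line, at the front of the cabinet, about 133 mm above z = 0; the hinge line runs along its y axis. The cabinet is 240 mm wide, 175 mm deep behind this line and 250 mm high.
- flap_middle (a point): Middle of the flap's inner face, which is its upper face once lowered: a tray 155 mm from hinge to free edge by 216 mm wide, 12 mm thick, with a 12 mm high, 8 mm wide rim along the free edge and both sides. With the flap level its z axis points up, its x axis towards the hinge and into the cabinet, its y axis to the robot's left.
- mug: A tea mug, 118 by 82 by 98 mm, standing at the front right of the flat wooden hob cover (its top 18 mm above z = 0) on which all this stands; origin under its middle, z axis up.

How it is judged (in metres and radians):
On the way, in this order (a step that is already met when the one before it is completed fails the run):
1. both supports are pulled all the way out while the flap is still closed (value of joint each of support_left, support_right above 0.092 m and value of joint flap below 0.25 rad), for 0.2 s.
2. the flap is lowered and rests level on both supports (value of joint flap between 1.87 and 1.97 rad and value of joint each of support_left, support_right above 0.092 m and velocity of joint flap below 0.05 rad/s), for 0.3 s.
At the end, for the whole second after the job is handed in: The flap is level (1.87 to 1.97 rad) on both supports, which are out at least 92 mm; every spoon lies at rest on the flap, its middle within the rims and less than 45 mm above the flap's face; each tube lies at rest in a place of the rack, mouth up, its middle within 22 mm of that place's point (value of joint flap between 1.87 and 1.97 rad and value of joint each of support_left, support_right above 0.092 m and x of spoon1_mid in the frame of flap_middle between -0.078 and 0.07 m and y of spoon1_mid in the frame of flap_middle between -0.1 and 0.1 m and z of spoon1_mid in the frame of flap_middle between 0 and 0.045 m and (distance between tube1_mid and place1 below 0.022 m or distance between tube1_mid and place2 below 0.022 m or distance between tube1_mid and place3 below 0.022 m or distance between tube1_mid and place4 below 0.022 m) and angle between each of tube1_mid, tube2_mid, tube3_mid, tube4_mid's own z axis and vertical below 0.95 rad and x of spoon2_mid in the frame of flap_middle between -0.078 and 0.07 m and y of spoon2_mid in the frame of flap_middle between -0.1 and 0.1 m and z of spoon2_mid in the frame of flap_middle between 0 and 0.045 m and (distance between tube2_mid and place1 below 0.022 m or distance between tube2_mid and place2 below 0.022 m or distance between tube2_mid and place3 below 0.022 m or distance between tube2_mid and place4 below 0.022 m) and x of spoon3_mid in the frame of flap_middle between -0.078 and 0.07 m and y of spoon3_mid in the frame of flap_middle between -0.1 and 0.1 m and z of spoon3_mid in the frame of flap_middle between 0 and 0.045 m and (distance between tube3_mid and place1 below 0.022 m or distance between tube3_mid and place2 below 0.022 m or distance between tube3_mid and place3 below 0.022 m or distance between tube3_mid and place4 below 0.022 m) and x of spoon4_mid in the frame of flap_middle between -0.078 and 0.07 m and y of spoon4_mid in the frame of flap_middle between -0.1 and 0.1 m and z of spoon4_mid in the frame of flap_middle between 0 and 0.045 m and (distance between tube4_mid and place1 below 0.022 m or distance between tube4_mid and place2 below 0.022 m or distance between tube4_mid and place3 below 0.022 m or distance between tube4_mid and place4 below 0.022 m)); the robot touches nothing.
It fails at once if the mug is knocked over or pushed more than 6 cm (angle between mug's own z axis and vertical above 0.6 rad or distance of mug from where it was at the start of the episode above 0.06 m).
Of spoon1, spoon2, spoon3, spoon4 only 3 to 4 are there at a start; the rules pass over those that are not, and their reading is None.
At some moment in a run one of tube1, tube2, tube3, tube4 may be knocked a few centimetres aside while the robot is not near it.
Once in a run the grip may slacken for a moment while it holds something.
It also fails if it takes over 200 s, if anything falls off the work surface, if the arm or the gripper's body presses on something with over 40 N, if the wrist force passes 120 N, or if a joint passes its speed limit or range.

## Robot

A 6-joint arm with a two-finger parallel gripper is mounted at the origin on a cart in front of the work surface, level with it; the furniture and walls round the work are solid. World frame = base frame: x ahead of the robot, y to its left, z up, the work surface at z = 0. Lengths are in m, angles in degrees, forces in N, time in s.
With the tool pointing down it reaches from about 0.4 to 0.825 m from the base axis. Payload 7 kg.
Tool frame: the origin (TCP) lies on the centre line of the jaws, within the pads' length; the fingertips stand r.tip_reach ahead of it and the grasp point (between the pads) is the TCP (r.tip_reach is the distance from the TCP to the fingertips, in m); z points along the fingers, y is the line along which they close (so a half turn about z gives the same grasp; the last joint's range is limited). The gripper opens to 88 mm and grips with 3 to 60 N. Pads are 19 mm wide; open, the fingers measure 130 mm over their backs; the gripper's body (78 mm by 193 mm) begins 47 mm behind the grasp point.
Start: joints at [92.481, 20.546, 0.682, 0, -70.136, -16.507], TCP at [0.164, 0.655, 0.246] pointing down, gripper open.
Joint ranges: [-176.03, 176.03], [-82.01, 121.73], [-58.28, 71.71], [-173.87, 95.51], [-174.79, -0.11], [-173.66, 173.66]. Speed limits (degrees/s): [136.94, 136.94, 172.46, 180, 180, 180].

## Interface

Orientations are given as [roll, pitch, yaw] about the fixed x, y, z axes, in that order (R = Rz(yaw) Ry(pitch) Rx(roll)).
In Python, from plant import sensors, cams, r gives the robot as it stands.
- The arm moves only by the tool drive_tool, never from a script. Its argument "rows" is a list of rows, each an object of numbers: "fingers": the gripper's target within -1 to 1 (fully open at 1, half-way at 0, shut at -1); "x", "y", "z": the shift along the tool's x, y, z in m; "spin": the turn about the tool's z in rad. A call has 1 to 10 rows; each row is the pose to reach, as a shift and turn from the pose commanded when the call began, along the tool's axes at that moment; what a row does not reach only later rows make up. A row lasts 1/8 s, in which the tool goes at most 62.5 mm and 10.7 degrees, less where a joint would pass 70% of its speed; a pose out of reach is approached as far as the arm can. A call with a gripper value outside its range is refused whole. The fingers move at their own pace and stop on an object; "newtons" is the grip in N (left out, the last holds). Time passes only in rows, so rows that repeat a pose let the fingers close. It gives the time, the measured TCP pose, the force, the opening and the grip force at its end, in the units of the state.
- sensors.get_state(): the state, without advancing time (a new reading comes with each control period).
- cams.capture(name): name is "side" or "top" or "wrist"; returns a dict with "pixels" (384x512x3 uint8, red, green, blue), "intrinsics" (3x3 intrinsics, pixels), "k1" (the pictures are not rectified: a ray, as slopes to the right and down, at radius r is drawn at 1 + k1 r^2 times it, then the intrinsics apply), "eye" and "orientation" of the camera in the world; the wrist camera has in their place "T_tool_cam" (4x4, takes a point from camera to tool coordinates, whose origin is the TCP and whose axes are the flange's). Camera axes: x right, y up, looking along -z (the intrinsics and any distortion apply to the point x, -y, -z); pixel columns grow to the right and rows downward; lengths in m; the calibration is good to about 2 mm. A picture is of the moment at which its call begins: read the wrist's pose just before it. There is no depth.
- r.close_job(): hands the job in; it is judged then, once.
The state is a dict: "time_s": time; "joints": joint angles; "qd": joint speeds; "joint_torque": joint torques, N m; "tcp_pos": TCP position; "eef_rot": TCP orientation; "contact_force": force on the tool from outside, world axes, zero at the start; "moment": the same for the moment, N m; "gripper_width": finger opening in m; "gripper_force": force on a finger pad.
Only numpy, scipy, OpenCV 4.12 (cv2) and the standard library are available. Lean on these libraries where they do the work, as an engineer would, in place of code of your own. Each camera call takes 0.05 s, during which the arm holds its last target. There are 200 camera calls.

## Working session

There is one attempt and no reset: what is moved stays moved. The work goes in short steps, Python scripts to look and compute and a tool call to move; the robot and the scene stay as the last step left them, time stands still between calls to the robot, and variables do not carry over. Pictures are saved under pics/ and viewed, at most 14 in all, crops included, and the job is handed in when it is done.

Besides the shell and the picture viewer there is one more tool, called by a JSON object that holds its "method" and its "body", one argument or row to a line. drive_tool: Moves the arm, as the interface text tells. Its arguments: {"type":"object","properties":{"rows":{"type":"array"},"newtons":{"type":"number"}},"required":["rows"]}

```bash
ls; mkdir -p pics
python3 - <<'E'
from plant import sensors, cams, r
import cv2,numpy as np
print(sensors.get_state(), r.tip_reach)
for n in("side","top","wrist"):
    c=cams.capture(n); cv2.imwrite(f"pics/{n}0.png",c["pixels"][:,:,::-1])
    print(n,{k:(np.round(v,4).tolist() if k!="k1" else v) for k,v in c.items() if k!="pixels"})
E
```

```text
pics
{'time_s': 0.0, 'joints': array([ 9.24826509e+01,  2.05921465e+01,  6.33366313e-01, -2.31109297e-02,
       -7.01351703e+01, -1.65061872e+01]), 'qd': array([ 0.07225549, -0.03966802,  0.05712525,  0.01139048, -0.06373274,
        0.03451093]), 'joint_torque': array([ 3.23603099e-04, -5.82720530e+01,  2.93052185e+01,  6.99720025e+00,
        7.01768513e-03, -1.64316734e-04]), 'tcp_pos': array([0.16346951, 0.65442631, 0.24460213]), 'eef_rot': array([ 1.79903748e+02, -5.86589103e-03, -1.40314023e+01]), 'contact_force': array([ 0.23140919, -0.38483376,  0.51851281]), 'moment': array([ 0.01234887, -0.00316594, -0.00789666]), 'gripper_force': 0.0, 'gripper_width': 0.08804265897993215} 0.019
side {'intrinsics': [[444.15, 0.0, 262.0428], [0.0, 444.15, 189.4459], [0.0, 0.0, 1.0]], 'k1': -0.0627792514341812, 'eye': [0.5674, 0.8056, 0.8867], 'orientation': [52.2907, -0.6687, 175.6841]}
top {'intrinsics': [[428.4986, 0.0, 261.4397], [0.0, 428.4986, 194.8088], [0.0, 0.0, 1.0]], 'k1': 0.016368357769739352, 'eye': [0.3283, -0.0531, 1.141], 'orientation': [10.8333, -0.166, -89.4254]}
wrist {'intrinsics': [[284.1776, 0.0, 251.2369], [0.0, 284.1776, 191.7273], [0.0, 0.0, 1.0]], 'k1': 0.006765731254835726, 'T_tool_cam': [[0.0003, 0.9642, 0.2653, 0.0722], [1.0, -0.0004, 0.0003, -0.0003], [0.0004, 0.2653, -0.9642, -0.1386], [0.0, 0.0, 0.0, 1.0]]}
```

View pics/side0.png

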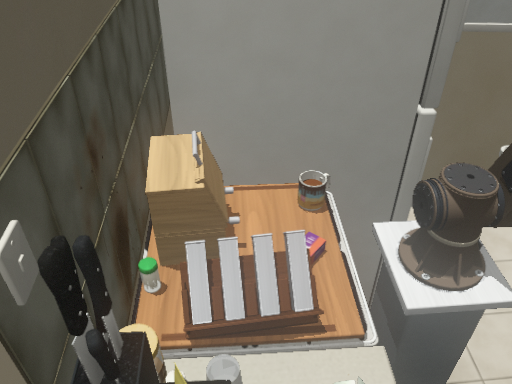

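View pics/top0.png

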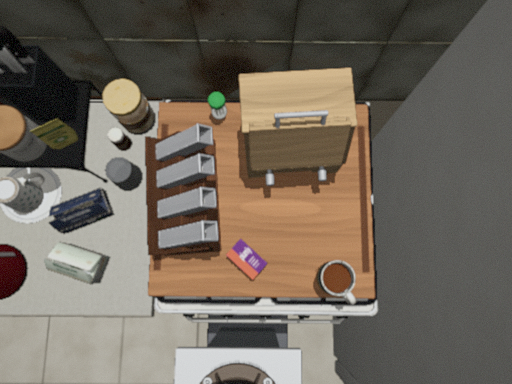

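View pics/wrist0.png

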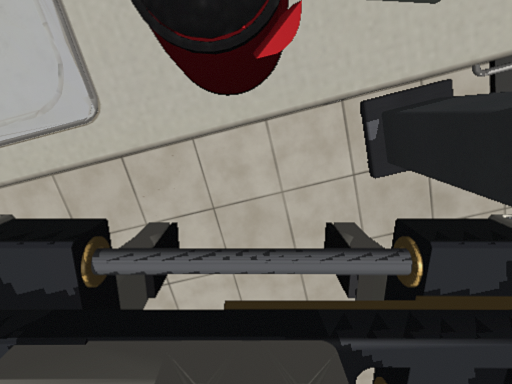

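```bash
cat > h.py <<'E'
import numpy as np, cv2, json
from scipy.spatial.transform import Rotation as R
from plant import sensors, cams, r
def cap(n):
    s=sensors.get_state(); c=cams.capture(n)
    if n=="wrist":
        T=np.eye(4);T[:3,:3]=R.from_euler("xyz",s["eef_rot"],degrees=True).as_matrix();T[:3,3]=s["tcp_pos"]
        c["T"]=T@c["T_tool_cam"]
    else:
        T=np.eye(4);T[:3,:3]=R.from_euler("xyz",c["orientation"],degrees=True).as_matrix();T[:3,3]=c["eye"];c["T"]=T
    return c
def ray(c,uv):
    K=c["intrinsics"];d=np.array([(uv[0]-K[0,2])/K[0,0],(uv[1]-K[1,2])/K[1,1]]);p=d.copy()
    for _ in range(8): p=d/(1+c["k1"]*(p@p))
    v=c["T"][:3,:3]@np.array([p[0],-p[1],-1]);return c["T"][:3,3],v/np.linalg.norm(v)
def onz(c,uv,z):
    o,v=ray(c,uv);return o+v*(z-o[2])/v[2]
def tri(c1,a,c2,b):
    o1,v1=ray(c1,a);o2,v2=ray(c2,b)
    A=np.stack([v1,-v2],1);t=np.linalg.lstsq(A,o2-o1,rcond=None)[0]
    p,q=o1+t[0]*v1,o2+t[1]*v2;return (p+q)/2,np.linalg.norm(p-q)
def proj(c,P):
    q=(np.asarray(P)-c["T"][:3,3])@c["T"][:3,:3];p=np.array([q[0],-q[1]])/-q[2];p=p*(1+c["k1"]*(p@p))
    K=c["intrinsics"];return p*[K[0,0],K[1,1]]+[K[0,2],K[1,2]]
def crop(c,x0,y0,x1,y1,k,name):
    cv2.imwrite("pics/"+name,cv2.resize(c["pixels"][y0:y1,x0:x1,::-1],None,fx=k,fy=k,interpolation=cv2.INTER_CUBIC))
E
python3 - <<'E'
from h import *
crop(cap("top"),140,60,380,300,2.5,"t1.png"); crop(cap("side"),135,120,335,345,2.6,"s1.png")
E
```

```text
(no output)
```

View pics/t1.png

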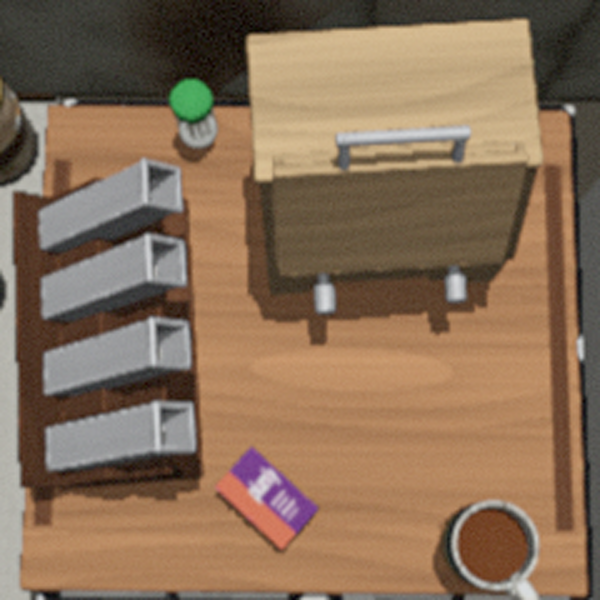

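View pics/s1.png

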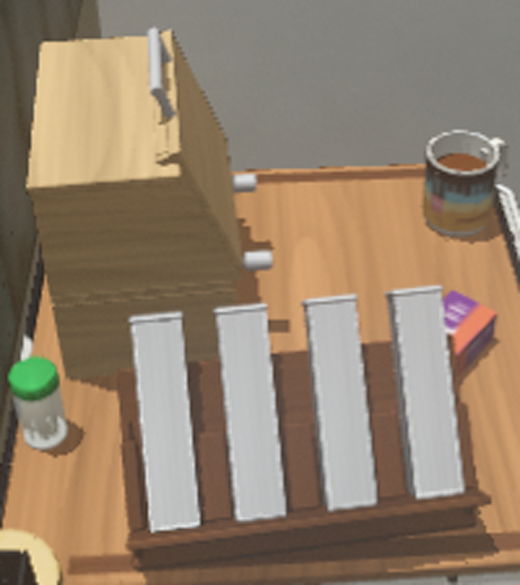

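Run:
```python
from h import *
ct,cs=cap("top"),cap("side")
T=lambda u,v:(140+u/2.5,60+v/2.5); S=lambda u,v:(135+u/2.6,120+v/2.6)
for n,a,b in [("knobL",(325,297),(258,260)),("knobR",(456,287),(244,182)),("handleL",(340,139),(159,92)),("handleR",(467,134),(153,38)),
 ("cabtopfrontL",(258,173),(178,178)),
 ("t1 mouth near",(157,452),(441,288)),("t1 mouth far",(153,404),(391,293)),("t1 bot near",(48,470),(463,492)),("t1 bot far",(46,430),(416,498)),
 ("t2 mouth near",(154,368),(355,297)),("t2 mouth far",(148,322),(305,302)),
 ("t3 mouth near",(149,287),(267,307)),("t3 mouth far",(145,240),(217,311)),
 ("t4 mouth near",(145,211),(181,315)),("t4 mouth far",(140,163),(131,319)),("t4 bot near",(43,250),(199,525)),("t4 bot far",(39,212),(150,530)),("mug",(495,545),(462,150))]:
    p,e=tri(ct,T(*a),cs,S(*b)); print(n,p.round(4),round(e,4),np.hypot(p[0],p[1]).round(3))
```

```text
knobL [ 0.5663 -0.0748  0.1053] 0.0017 0.571
knobR [ 0.5781 -0.2048  0.1054] 0.0012 0.613
handleL [ 0.6515 -0.0818  0.3081] 0.0035 0.657
handleR [ 0.6609 -0.1873  0.3021] 0.0005 0.687
cabtopfrontL [ 0.6366 -0.0129  0.2622] 0.0059 0.637
t1 mouth near [0.4059 0.0737 0.195 ] 0.0019 0.413
t1 mouth far [0.4494 0.0785 0.1957] 0.0043 0.456
t1 bot near [0.3968 0.198  0.0702] 0.0011 0.443
t1 bot far [0.4373 0.2019 0.0706] 0.0029 0.482
t2 mouth near [0.4815 0.0792 0.1937] 0.0031 0.488
t2 mouth far [0.5242 0.0856 0.196 ] 0.0055 0.531
t3 mouth near [0.5571 0.0864 0.1928] 0.0051 0.564
t3 mouth far [0.6002 0.0914 0.1955] 0.0044 0.607
t4 mouth near [0.6298 0.0927 0.1933] 0.0068 0.637
t4 mouth far [0.673  0.0986 0.1975] 0.0036 0.68
t4 bot near [0.623  0.2159 0.0689] 0.0015 0.659
t4 bot far [0.6629 0.2213 0.0727] 0.0022 0.699
mug [ 0.3287 -0.2363  0.1149] 0.0023 0.405
```

```bash
cat >> h.py <<'E'
def go(x,y,z,yaw=None):
    s=sensors.get_state();p=s["tcp_pos"];M=R.from_euler("xyz",s["eef_rot"],degrees=True).as_matrix()
    d=M.T@(np.array([x,y,z])-p)
    sp=0 if yaw is None else -np.radians((yaw-s["eef_rot"][2]+180)%360-180)
    print("shift",d.round(4),"spin",round(float(sp),4),"| t",round(s["time_s"],2),"j",s["joints"].round(0),"w",round(s["gripper_width"],4),"F",s["contact_force"].round(1))
E
python3 -c "
from h import *
go(.550,-.0765,.38,5)"
```

```text
shift [ 0.5521  0.6159 -0.1344] spin -0.3321 | t 0.35 j [ 92.  21.   1.  -0. -70. -17.] w 0.0878 F [-0.6 -0.8 -0.9]
```

{"method": "drive_tool", "body": {
  "rows": [
    {"z": -0.06},
    {"z": -0.12},
    {"z": -0.15},
    {"z": -0.15,"spin": -0.15},
    {"z": -0.15,"spin": -0.33},
    {"z": -0.15,"spin": -0.33}
  ]
}}

```text
invalid input
```

{"method": "drive_tool", "body": {
  "rows": [
    {"fingers": 1,"x": 0,"y": 0,"z": -0.06,"spin": 0},
    {"fingers": 1,"x": 0,"y": 0,"z": -0.12,"spin": 0},
    {"fingers": 1,"x": 0,"y": 0,"z": -0.15,"spin": -0.15},
    {"fingers": 1,"x": 0,"y": 0,"z": -0.15,"spin": -0.33},
    {"fingers": 1,"x": 0,"y": 0,"z": -0.15,"spin": -0.33}
  ],
  "newtons": 20
}}

```text
time_s: 0.98
tcp_pos: [0.1635, 0.6548, 0.3957]
eef_rot: [-180.0, 0.0, 4.8]
contact_force: [-0.8, -0.1, 0.0]
gripper_width: 0.0877
gripper_force: 0.0
```

```bash
python3 -c "
from h import *
go(.550,-.0765,.38,5)"
```

```text
shift [0.3238 0.7611 0.0154] spin -0.0032 | t 0.97 j [ 92.  18.  16.  -0. -88.   2.] w 0.0877 F [-0.8 -0.1  0. ]
```

{"method": "drive_tool", "body": {
  "rows": [
    {"fingers": 0.3,"x": 0.02,"y": 0.06,"z": 0,"spin": 0},
    {"fingers": 0.3,"x": 0.05,"y": 0.12,"z": 0,"spin": 0},
    {"fingers": 0.3,"x": 0.27,"y": 0.64,"z": 0,"spin": 0},
    {"fingers": 0.3,"x": 0.27,"y": 0.64,"z": 0,"spin": 0},
    {"fingers": 0.3,"x": 0.27,"y": 0.64,"z": 0,"spin": 0},
    {"fingers": 0.3,"x": 0.27,"y": 0.64,"z": 0,"spin": 0},
    {"fingers": 0.3,"x": 0.27,"y": 0.64,"z": 0,"spin": 0},
    {"fingers": 0.3,"x": 0.27,"y": 0.7,"z": 0,"spin": 0},
    {"fingers": 0.3,"x": 0.27,"y": 0.76,"z": 0,"spin": 0},
    {"fingers": 0.3,"x": 0.27,"y": 0.76,"z": 0,"spin": 0}
  ]
}}

```text
time_s: 2.22
tcp_pos: [0.4346, 0.0909, 0.3953]
eef_rot: [180.0, 0.0, 4.6]
contact_force: [1.3, 0.4, -0.3]
gripper_width: 0.0571
gripper_force: 0.0
```

{"method": "drive_tool", "body": {
  "rows": [
    {"fingers": 0.3,"x": 0,"y": 0,"z": 0.0,"spin": 0},
    {"fingers": 0.3,"x": 0,"y": 0,"z": 0.0,"spin": 0},
    {"fingers": 0.3,"x": 0,"y": 0,"z": 0.0,"spin": 0},
    {"fingers": 0.3,"x": 0,"y": 0,"z": 0.0,"spin": 0}
  ]
}}

```text
time_s: 2.72
tcp_pos: [0.4343, 0.0942, 0.3955]
eef_rot: [180.0, 0.0, 5.0]
contact_force: [-1.3, -0.7, -0.3]
gripper_width: 0.0573
gripper_force: 0.0
```

```bash
python3 -c "
from h import *
go(.550,-.0765,.21,5)
c=cap('wrist'); cv2.imwrite('pics/w1.png',c['pixels'][:,:,::-1])
for P in [(.5663,-.0748,.1055),(.578,-.205,.1055)]: print(proj(c,P))"
```

```text
shift [0.1005 0.1801 0.1854] spin -0.0004 | t 2.73 j [ 38.  -6. -11.  -0. -85.  57.] w 0.0573 F [-1.3 -0.7 -0.3]
[378.93373867  80.53929231]
[472.34763191  79.99451332]
```

View pics/w1.png

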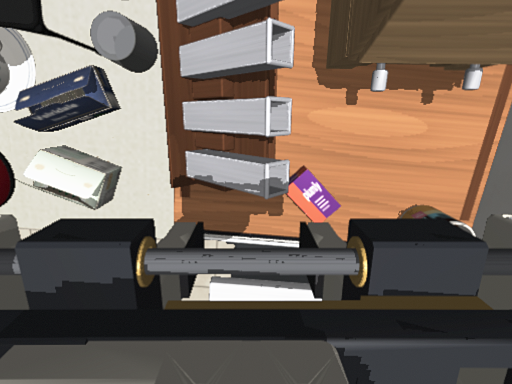

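{"method": "drive_tool", "body": {
  "rows": [
    {"fingers": 0.3,"x": 0.09,"y": 0.18,"z": 0.05,"spin": 0},
    {"fingers": 0.3,"x": 0.103,"y": 0.18,"z": 0.1,"spin": 0},
    {"fingers": 0.3,"x": 0.103,"y": 0.18,"z": 0.15,"spin": 0},
    {"fingers": 0.3,"x": 0.103,"y": 0.18,"z": 0.2,"spin": 0},
    {"fingers": 0.3,"x": 0.103,"y": 0.18,"z": 0.22,"spin": 0},
    {"fingers": 0.3,"x": 0.103,"y": 0.18,"z": 0.22,"spin": 0},
    {"fingers": 0.3,"x": 0.103,"y": 0.18,"z": 0.22,"spin": 0},
    {"fingers": 0.3,"x": 0.103,"y": 0.18,"z": 0.22,"spin": 0}
  ]
}}

```text
time_s: 3.78
tcp_pos: [0.5538, -0.0766, 0.1781]
eef_rot: [180.0, -0.2, 5.0]
contact_force: [0.5, 0.7, 0.3]
gripper_width: 0.0567
gripper_force: 0.0
```

```bash
python3 -c "
from h import *
go(.553,-.076,.1155,5)"
```

```text
shift [-0.001  -0.0007  0.0626] spin -0.0007 | t 3.77 j [ 12.  13. -20.   0. -57.  83.] w 0.0567 F [0.5 0.7 0.3]
```

{"method": "drive_tool", "body": {
  "rows": [
    {"fingers": 0.3,"x": 0,"y": 0,"z": 0.02,"spin": 0},
    {"fingers": 0.3,"x": 0,"y": 0,"z": 0.04,"spin": 0},
    {"fingers": 0.3,"x": -0.001,"y": 0,"z": 0.055,"spin": 0},
    {"fingers": 0.3,"x": -0.001,"y": 0,"z": 0.0625,"spin": 0},
    {"fingers": -1,"x": -0.001,"y": 0,"z": 0.0625,"spin": 0},
    {"fingers": -1,"x": -0.001,"y": 0,"z": 0.0625,"spin": 0},
    {"fingers": -1,"x": -0.001,"y": 0,"z": 0.0625,"spin": 0},
    {"fingers": -1,"x": -0.001,"y": 0,"z": 0.0625,"spin": 0},
    {"fingers": -1,"x": -0.001,"y": 0,"z": 0.0625,"spin": 0}
  ],
  "newtons": 30
}}

```text
time_s: 4.9
tcp_pos: [0.551, -0.0758, 0.1131]
eef_rot: [-179.8, -0.0, 4.8]
contact_force: [-8.2, 13.2, 3.3]
gripper_width: 0.0187
gripper_force: 30.0
```

{"method": "drive_tool", "body": {
  "rows": [
    {"fingers": -1,"x": -0.02,"y": 0,"z": 0,"spin": 0},
    {"fingers": -1,"x": -0.04,"y": 0,"z": 0,"spin": 0},
    {"fingers": -1,"x": -0.06,"y": 0,"z": 0,"spin": 0},
    {"fingers": -1,"x": -0.08,"y": 0,"z": 0,"spin": 0},
    {"fingers": -1,"x": -0.095,"y": 0,"z": 0,"spin": 0},
    {"fingers": -1,"x": -0.102,"y": 0,"z": 0,"spin": 0},
    {"fingers": -1,"x": -0.106,"y": 0,"z": 0,"spin": 0},
    {"fingers": -1,"x": -0.106,"y": 0,"z": 0,"spin": 0}
  ]
}}

```text
time_s: 5.9
tcp_pos: [0.4553, -0.0827, 0.1143]
eef_rot: [-179.8, -1.1, 5.0]
contact_force: [25.6, 13.5, -29.3]
gripper_width: 0.0185
gripper_force: 29.9
```

{"method": "drive_tool", "body": {
  "rows": [
    {"fingers": 0.3,"x": 0.004,"y": 0,"z": 0,"spin": 0},
    {"fingers": 0.3,"x": 0.004,"y": 0,"z": 0,"spin": 0},
    {"fingers": 0.3,"x": 0.004,"y": 0,"z": -0.03,"spin": 0},
    {"fingers": 0.3,"x": 0.004,"y": 0,"z": -0.07,"spin": 0},
    {"fingers": 0.3,"x": 0.004,"y": 0.0,"z": -0.07,"spin": 0}
  ]
}}

```text
time_s: 6.52
tcp_pos: [0.4518, -0.0865, 0.1863]
eef_rot: [180.0, -0.4, 4.9]
contact_force: [-0.2, 0.5, -1.2]
gripper_width: 0.0564
gripper_force: 0.0
```

```bash
python3 -c "
from h import *
go(.565,-.206,.178,5)
go(.565,-.206,.115,5)
c=cap('wrist'); crop(c,100,0,500,300,1.5,'w2.png')
a,b=cap('top'),cap('side')
P=(.568-.1,-.0748-.009,.1055)
print(proj(c,P),proj(a,P),proj(b,P))
crop(a,220,120,380,280,3,'t2.png')"
```

```text
shift [0.1025 0.1288 0.009 ] spin -0.0016 | t 6.53 j [ 14.   3. -31.   0. -56.  81.] w 0.0564 F [-0.2  0.5 -1.2]
shift [0.102  0.1288 0.072 ] spin -0.0016 | t 6.53 j [ 14.   3. -31.   0. -56.  81.] w 0.0564 F [-0.2  0.5 -1.2]
[249.7610689  186.97600216] [273.38877636 218.53090627] [270.69388735 216.10790121]
```

View pics/t2.png

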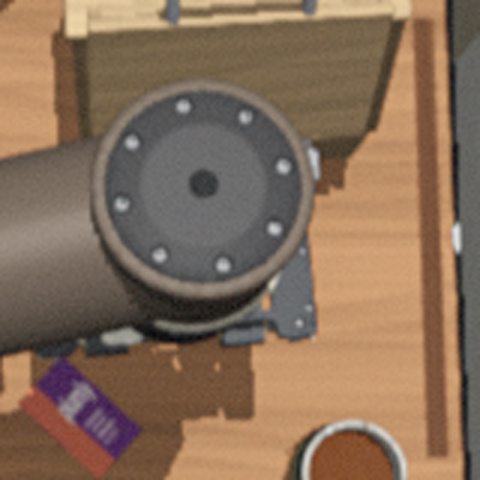

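{"method": "drive_tool", "body": {
  "rows": [
    {"fingers": 0.3,"x": 0.05,"y": 0.06,"z": 0,"spin": 0},
    {"fingers": 0.3,"x": 0.09,"y": 0.11,"z": 0,"spin": 0},
    {"fingers": 0.3,"x": 0.102,"y": 0.129,"z": 0.01,"spin": 0},
    {"fingers": 0.3,"x": 0.102,"y": 0.129,"z": 0.03,"spin": 0},
    {"fingers": 0.3,"x": 0.102,"y": 0.129,"z": 0.05,"spin": 0},
    {"fingers": 0.3,"x": 0.102,"y": 0.129,"z": 0.065,"spin": 0},
    {"fingers": 0.3,"x": 0.102,"y": 0.129,"z": 0.071,"spin": 0},
    {"fingers": 0.3,"x": 0.102,"y": 0.129,"z": 0.071,"spin": 0}
  ]
}}

```text
time_s: 7.68
tcp_pos: [0.5616, -0.2061, 0.1116]
eef_rot: [-180.0, 0.1, 4.9]
contact_force: [-2.4, 0.4, -1.2]
gripper_width: 0.0571
gripper_force: 0.6
```

{"method": "drive_tool", "body": {
  "rows": [
    {"fingers": -1,"x": 0,"y": 0,"z": 0,"spin": 0},
    {"fingers": -1,"x": 0,"y": 0,"z": 0,"spin": 0},
    {"fingers": -1,"x": 0,"y": 0,"z": 0,"spin": 0},
    {"fingers": -1,"x": 0,"y": 0,"z": 0,"spin": 0},
    {"fingers": -1,"x": 0,"y": 0,"z": 0,"spin": 0}
  ]
}}

```text
time_s: 8.3
tcp_pos: [0.5619, -0.2052, 0.1123]
eef_rot: [-179.9, 0.0, 4.9]
contact_force: [-6.7, 5.0, 2.5]
gripper_width: 0.0185
gripper_force: 30.4
```

{"method": "drive_tool", "body": {
  "rows": [
    {"fingers": -1,"x": -0.02,"y": 0,"z": 0,"spin": 0},
    {"fingers": -1,"x": -0.04,"y": 0,"z": 0,"spin": 0},
    {"fingers": -1,"x": -0.06,"y": 0,"z": 0,"spin": 0},
    {"fingers": -1,"x": -0.08,"y": 0,"z": 0,"spin": 0},
    {"fingers": -1,"x": -0.095,"y": 0,"z": 0,"spin": 0},
    {"fingers": -1,"x": -0.102,"y": 0,"z": 0,"spin": 0},
    {"fingers": -1,"x": -0.106,"y": 0,"z": 0,"spin": 0},
    {"fingers": -1,"x": -0.106,"y": 0,"z": 0,"spin": 0}
  ]
}}

```text
time_s: 9.3
tcp_pos: [0.4636, -0.2125, 0.1126]
eef_rot: [-179.9, -0.8, 4.9]
contact_force: [17.7, 15.2, -18.1]
gripper_width: 0.0185
gripper_force: 29.9
```

{"method": "drive_tool", "body": {
  "rows": [
    {"fingers": 0.3,"x": 0.004,"y": 0,"z": 0,"spin": 0},
    {"fingers": 0.3,"x": 0.004,"y": 0,"z": 0,"spin": 0},
    {"fingers": 0.3,"x": 0.004,"y": 0,"z": -0.05,"spin": 0},
    {"fingers": 0.3,"x": -0.03,"y": 0,"z": -0.11,"spin": 0},
    {"fingers": 0.3,"x": -0.03,"y": 0.0,"z": -0.17,"spin": 0},
    {"fingers": 0.3,"x": -0.03,"y": -0.06,"z": -0.23,"spin": 0},
    {"fingers": 0.3,"x": -0.03,"y": -0.12,"z": -0.28,"spin": 0},
    {"fingers": 0.3,"x": -0.03,"y": -0.12,"z": -0.28,"spin": 0}
  ]
}}

```text
time_s: 10.3
tcp_pos: [0.4165, -0.0973, 0.395]
eef_rot: [-180.0, -0.3, 4.9]
contact_force: [1.2, -0.3, -0.1]
gripper_width: 0.0567
gripper_force: 0.0
```

```bash
python3 -c "
from h import *
go(.65,-.135,.38,5)
c=cap('wrist'); cv2.imwrite('pics/w3.png',c['pixels'][:,:,::-1])
for P in [(.568-.1,-.0748-.009,.1055),(.580-.1,-.205-.009,.1055),(.656,-.135,.305)]: print(proj(c,P))"
```

```text
shift [0.2294 0.0574 0.016 ] spin -0.0022 | t 10.3 j [ 14.  -8. -13.   0. -85.  81.] w 0.0567 F [ 1.2 -0.3 -0.1]
[245.18251006 128.407938  ]
[334.07473404 127.77599855]
[ 344.84064962 -159.27058215]
```

View pics/w3.png

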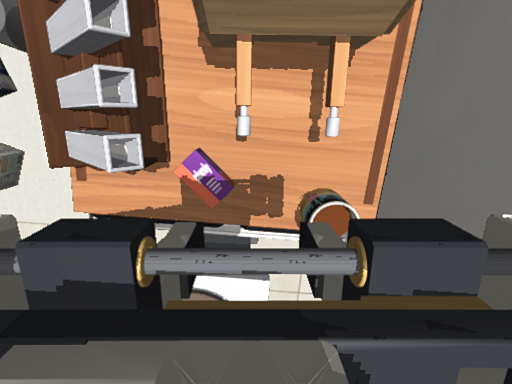

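{"method": "drive_tool", "body": {
  "rows": [
    {"fingers": -1,"x": 0.06,"y": 0.02,"z": 0,"spin": 0},
    {"fingers": -1,"x": 0.12,"y": 0.04,"z": 0,"spin": 0},
    {"fingers": -1,"x": 0.18,"y": 0.057,"z": 0,"spin": 0},
    {"fingers": -1,"x": 0.24,"y": 0.057,"z": 0,"spin": 0},
    {"fingers": -1,"x": 0.268,"y": 0.057,"z": 0,"spin": 0},
    {"fingers": -1,"x": 0.268,"y": 0.057,"z": 0,"spin": 0},
    {"fingers": -1,"x": 0.268,"y": 0.057,"z": 0.03,"spin": 0},
    {"fingers": -1,"x": 0.268,"y": 0.057,"z": 0.06,"spin": 0},
    {"fingers": -1,"x": 0.268,"y": 0.057,"z": 0.08,"spin": 0},
    {"fingers": -1,"x": 0.268,"y": 0.057,"z": 0.08,"spin": 0}
  ]
}}

```text
time_s: 11.6
tcp_pos: [0.6872, -0.1325, 0.3114]
eef_rot: [-180.0, 0.1, 4.9]
contact_force: [-0.5, 0.2, 0.8]
gripper_width: 0.0003
gripper_force: 0.0
```

```bash
python3 -c "
from h import *
go(.681,-.1325,.313,5)
c=cap('side'); crop(c,130,80,280,220,4,'s3.png')
print(proj(c,(.656,-.135,.305)))"
```

```text
shift [-0.0062 -0.0005 -0.0016] spin -0.0024 | t 11.6 j [  5.  21.  10.  -0. -79.  90.] w 0.0003 F [-0.5  0.2  0.8]
[194.67948608 144.38091583]
```

View pics/s3.png

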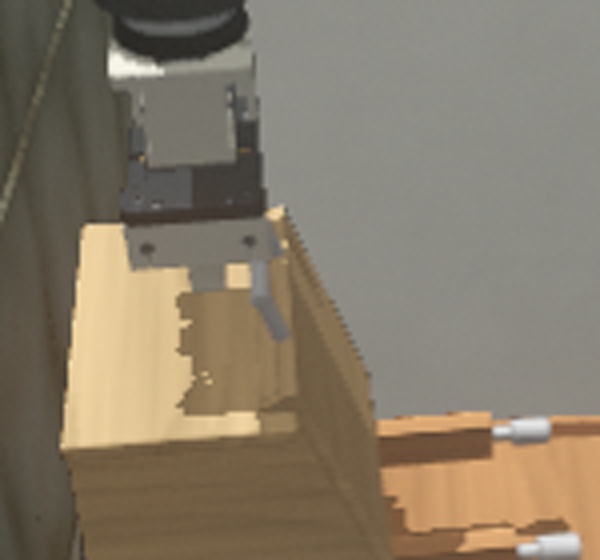

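{"method": "drive_tool", "body": {
  "rows": [
    {"fingers": -1,"x": -0.015,"y": 0,"z": -0.004,"spin": 0},
    {"fingers": -1,"x": -0.03,"y": 0,"z": -0.008,"spin": 0},
    {"fingers": -1,"x": -0.043,"y": 0,"z": -0.012,"spin": 0},
    {"fingers": -1,"x": -0.055,"y": 0,"z": -0.014,"spin": 0},
    {"fingers": -1,"x": -0.067,"y": 0,"z": -0.015,"spin": 0},
    {"fingers": -1,"x": -0.08,"y": 0,"z": -0.015,"spin": 0},
    {"fingers": -1,"x": -0.093,"y": 0,"z": -0.014,"spin": 0},
    {"fingers": -1,"x": -0.107,"y": 0,"z": -0.012,"spin": 0}
  ]
}}

```text
time_s: 12.65
tcp_pos: [0.5811, -0.1414, 0.3238]
eef_rot: [180.0, 0.0, 4.9]
contact_force: [1.6, 0.8, 1.6]
gripper_width: 0.0005
gripper_force: 0.9
```

{"method": "drive_tool", "body": {
  "rows": [
    {"fingers": -1,"x": -0.012,"y": 0,"z": 0.002,"spin": 0},
    {"fingers": -1,"x": -0.024,"y": 0,"z": 0.005,"spin": 0},
    {"fingers": -1,"x": -0.035,"y": 0,"z": 0.009,"spin": 0},
    {"fingers": -1,"x": -0.045,"y": 0,"z": 0.014,"spin": 0},
    {"fingers": -1,"x": -0.055,"y": 0,"z": 0.019,"spin": 0},
    {"fingers": -1,"x": -0.065,"y": 0,"z": 0.025,"spin": 0},
    {"fingers": -1,"x": -0.075,"y": 0,"z": 0.032,"spin": 0},
    {"fingers": -1,"x": -0.083,"y": 0,"z": 0.038,"spin": 0}
  ]
}}

```text
time_s: 13.65
tcp_pos: [0.4985, -0.1484, 0.2855]
eef_rot: [-180.0, 0.0, 4.9]
contact_force: [0.9, 0.4, 0.9]
gripper_width: 0.0007
gripper_force: 0.3
```

```bash
python3 -c "
from h import *
go(.5,-.13,.313,5)
c=cap('side'); crop(c,130,80,330,240,3,'s4.png')"
```

```text
shift [ 0.003  -0.0182 -0.0275] spin -0.0021 | t 13.65 j [  5.   4. -15.  -0. -71.  90.] w 0.0007 F [0.9 0.4 0.9]
```

View pics/s4.png

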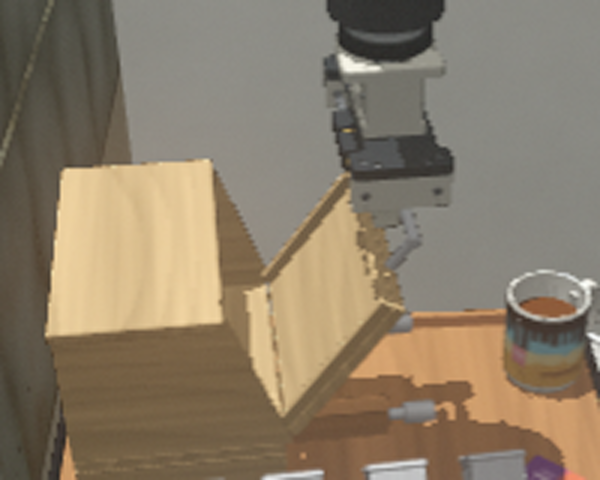

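{"method": "drive_tool", "body": {
  "rows": [
    {"fingers": -0.5,"x": 0.005,"y": 0,"z": -0.03,"spin": 0},
    {"fingers": 0,"x": 0.005,"y": 0,"z": -0.08,"spin": 0.1},
    {"fingers": 0.25,"x": 0.005,"y": -0.06,"z": -0.08,"spin": 0.28},
    {"fingers": 0.25,"x": -0.01,"y": -0.12,"z": -0.08,"spin": 0.46},
    {"fingers": 0.25,"x": -0.025,"y": -0.18,"z": -0.08,"spin": 0.64},
    {"fingers": 0.25,"x": -0.04,"y": -0.24,"z": -0.08,"spin": 0.82},
    {"fingers": 0.25,"x": -0.05,"y": -0.28,"z": -0.08,"spin": 1.0},
    {"fingers": 0.25,"x": -0.05,"y": -0.28,"z": -0.08,"spin": 1.18},
    {"fingers": 0.25,"x": -0.05,"y": -0.28,"z": -0.08,"spin": 1.36},
    {"fingers": 0.25,"x": -0.05,"y": -0.28,"z": -0.08,"spin": 1.569}
  ]
}}

```text
time_s: 14.95
tcp_pos: [0.4253, 0.1267, 0.3659]
eef_rot: [180.0, -0.0, -78.3]
contact_force: [0.1, 0.1, 0.2]
gripper_width: 0.0547
gripper_force: 0.0
```

{"method": "drive_tool", "body": {
  "rows": [
    {"fingers": 0.25,"x": 0,"y": 0,"z": 0,"spin": 0.05},
    {"fingers": 0.25,"x": 0,"y": 0,"z": 0,"spin": 0}
  ]
}}

```text
time_s: 15.2
tcp_pos: [0.4254, 0.1263, 0.3658]
eef_rot: [180.0, -0.0, -78.0]
contact_force: [0.6, 0.2, -0.5]
gripper_width: 0.0544
gripper_force: 0.0
```

```bash
python3 -c "
from h import *
go(.423,.133,.24,-85)
c=cap('wrist'); cv2.imwrite('pics/w5.png',c['pixels'][:,:,::-1])
c=cap('side'); cv2.imwrite('pics/s5.png',c['pixels'][:,:,::-1])
"
```

```text
shift [-0.0072  0.0009  0.1258] spin 0.1221 | t 15.2 j [ 42.  -5. -15.  -0. -81. -30.] w 0.0544 F [ 0.6  0.2 -0.5]
```

View pics/w5.png

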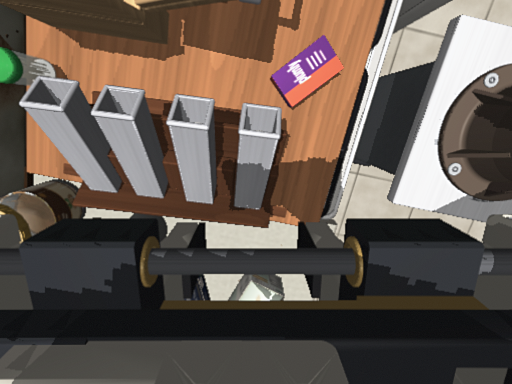

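```bash
python3 -c "
from h import *
c=cap('wrist')
for P in [(.4277,.0761,.195),(.417,.200,.0704),(.503,.0824,.195),(.6514,.0957,.195)]: print(proj(c,P))
for uv in [(258,135),(190,129),(123,119),(56,109)]: print(onz(c,uv,.195))
for uv in [(251,209),(101,190)]: print(onz(c,uv,.0704))
"
```

```text
[259.76662818 134.70188046]
[247.39354221 207.14715721]
[189.18966192 125.5270068 ]
[ 45.89433372 107.61841888]
[0.42948171 0.0768004  0.195     ]
[0.50161287 0.08578525 0.195     ]
[0.57215157 0.09036975 0.195     ]
[0.64113761 0.0948945  0.195     ]
[0.41067126 0.20186468 0.0704    ]
[0.64896736 0.22029003 0.0704    ]
```

{"method": "drive_tool", "body": {
  "rows": [
    {"fingers": 0.25,"x": -0.007,"y": 0.0014,"z": 0.05,"spin": 0.122},
    {"fingers": 0.25,"x": -0.007,"y": 0.0014,"z": 0.1,"spin": 0.122},
    {"fingers": 0.25,"x": -0.007,"y": 0.0014,"z": 0.15,"spin": 0.122},
    {"fingers": 0.25,"x": -0.007,"y": 0.0014,"z": 0.17,"spin": 0.122},
    {"fingers": 0.25,"x": -0.007,"y": 0.0014,"z": 0.19,"spin": 0.122},
    {"fingers": 0.25,"x": -0.007,"y": 0.0014,"z": 0.21,"spin": 0.122},
    {"fingers": 0.25,"x": -0.007,"y": 0.0014,"z": 0.225,"spin": 0.122},
    {"fingers": 0.25,"x": -0.007,"y": 0.0014,"z": 0.225,"spin": 0.122}
  ]
}}

```text
time_s: 16.35
tcp_pos: [0.4223, 0.1324, 0.1402]
eef_rot: [179.9, -0.1, -85.1]
contact_force: [0.3, -0.3, 1.0]
gripper_width: 0.0548
gripper_force: 0.0
```

```bash
python3 -c "
from h import *
go(.4225,.133,.132,-85)
a=cap('wrist')['pixels'];b=cap('side')['pixels'][60:380,130:430]
import numpy as np
a=cv2.resize(a,(427,320));cv2.imwrite('pics/c6.png',np.hstack([a,b])[:,:,::-1])
"
```

```text
shift [-0.0006 -0.0003  0.0082] spin -0.0012 | t 16.35 j [ 43.   4. -36.  -0. -50. -38.] w 0.0548 F [ 0.3 -0.3  1. ]
```

View pics/c6.png

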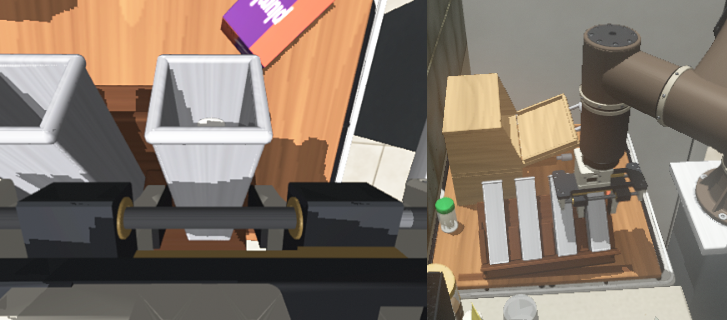

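{"method": "drive_tool", "body": {
  "rows": [
    {"fingers": 0.25,"x": 0,"y": 0,"z": 0.007,"spin": 0},
    {"fingers": -1,"x": 0,"y": 0,"z": 0.007,"spin": 0},
    {"fingers": -1,"x": 0,"y": 0,"z": 0.007,"spin": 0},
    {"fingers": -1,"x": 0,"y": 0,"z": 0.007,"spin": 0},
    {"fingers": -1,"x": 0,"y": 0,"z": 0.007,"spin": 0}
  ],
  "newtons": 30
}}

```text
time_s: 17.08
tcp_pos: [0.4229, 0.133, 0.1342]
eef_rot: [-180.0, 0.0, -85.0]
contact_force: [-0.2, 0.0, 1.2]
gripper_width: 0.042
gripper_force: 30.0
```

{"method": "drive_tool", "body": {
  "rows": [
    {"fingers": -1,"x": 0,"y": 0,"z": -0.01,"spin": 0},
    {"fingers": -1,"x": 0,"y": 0,"z": -0.04,"spin": 0},
    {"fingers": -1,"x": 0,"y": 0,"z": -0.08,"spin": 0},
    {"fingers": -1,"x": 0,"y": 0,"z": -0.12,"spin": 0},
    {"fingers": -1,"x": 0,"y": 0,"z": -0.16,"spin": 0},
    {"fingers": -1,"x": 0,"y": 0,"z": -0.2,"spin": 0},
    {"fingers": -1,"x": 0,"y": 0,"z": -0.24,"spin": 0},
    {"fingers": -1,"x": 0,"y": 0,"z": -0.25,"spin": 0}
  ]
}}

```text
time_s: 18.08
tcp_pos: [0.4233, 0.1331, 0.3871]
eef_rot: [-179.8, 0.1, -85.0]
contact_force: [-0.0, 1.1, -3.3]
gripper_width: 0.042
gripper_force: 30.0
```

```bash
python3 -c "
from h import *
go(.4225,.133,.132,-85)
a=cap('wrist')['pixels'];b=cap('side')['pixels'][60:380,130:430]
import numpy as np
a=cv2.resize(a,(427,320));cv2.imwrite('pics/c7.png',np.hstack([a,b])[:,:,::-1])
"
```

```text
shift [0.0006 0.0018 0.2551] spin -0.0002 | t 18.07 j [ 43.  -6. -12.   0. -83. -38.] w 0.042 F [-0.   1.1 -3.3]
```

View pics/c7.png

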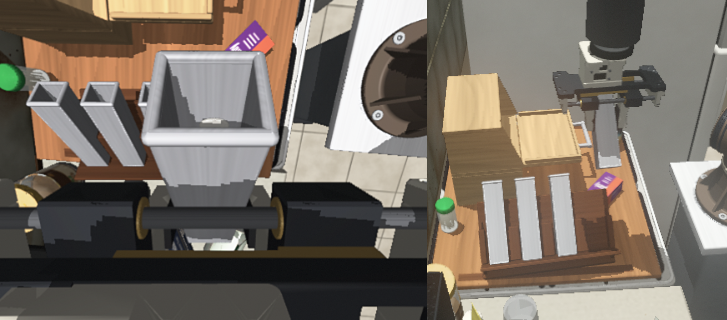

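{"method": "drive_tool", "body": {
  "rows": [
    {"fingers": -1,"x": 0.02,"y": -0.02,"z": -0.015,"spin": 0.1},
    {"fingers": -1,"x": 0.05,"y": -0.045,"z": -0.015,"spin": 0.25},
    {"fingers": -1,"x": 0.08,"y": -0.07,"z": -0.015,"spin": 0.4},
    {"fingers": -1,"x": 0.11,"y": -0.1,"z": -0.015,"spin": 0.55},
    {"fingers": -1,"x": 0.14,"y": -0.125,"z": -0.015,"spin": 0.7},
    {"fingers": -1,"x": 0.17,"y": -0.15,"z": -0.015,"spin": 0.85},
    {"fingers": -1,"x": 0.19,"y": -0.17,"z": -0.015,"spin": 0.96},
    {"fingers": -1,"x": 0.205,"y": -0.1835,"z": -0.015,"spin": 0.96},
    {"fingers": -1,"x": 0.205,"y": -0.1835,"z": -0.015,"spin": 0.96}
  ]
}}

```text
time_s: 19.3
tcp_pos: [0.6238, -0.056, 0.3971]
eef_rot: [179.9, -0.1, -139.9]
contact_force: [-1.1, -0.3, -2.4]
gripper_width: 0.0418
gripper_force: 30.0
```

```bash
cat >> h.py <<'E'
def blobs(c,poly3=None,smax=45,vmin=90,amin=25,box=None):
    "low-saturation bright blobs inside the projected polygon or box: area, centroid, minAreaRect"
    hsv=cv2.cvtColor(c["pixels"],cv2.COLOR_RGB2HSV);m=((hsv[...,1]<smax)&(hsv[...,2]>vmin)).astype(np.uint8)
    k=np.zeros_like(m)
    if poly3 is not None: cv2.fillPoly(k,[np.array([proj(c,P) for P in poly3]).round().astype(int)],1)
    else: k[box[1]:box[3],box[0]:box[2]]=1
    cs,_=cv2.findContours(m*k,cv2.RETR_EXTERNAL,cv2.CHAIN_APPROX_NONE)
    return [(cv2.contourArea(q),np.round(cv2.minAreaRect(q)[0],1),np.round(cv2.minAreaRect(q)[1],1),round(cv2.minAreaRect(q)[2])) for q in cs if cv2.contourArea(q)>amin]
H=np.array([.592,-.1405,.133]);X=np.array([.9962,.0872,0]);Y=np.array([-.0872,.9962,0]);Z=np.array([0,0,1.])
FL=lambda x,y,z=0:H+X*(x-.0775)+Y*y+Z*z
flap=[FL(-.078,-.1),FL(-.078,.1),FL(.078,.1),FL(.078,-.1)]
E
python3 -c "
from h import *
go(.624,-.055,.378,-140)
s=cap('side'); P=H-X*.187-Z*.006
print('handle pred',proj(s,P),blobs(s,[P+X*.02+Y*.07,P+X*.02-Y*.07,P-X*.03-Y*.07,P-X*.03+Y*.07],80,110,5))
for y in (.1,-.1): print(proj(s,FL(-.078,y)))
"
```

```text
shift [-0.0008  0.0006  0.0191] spin 0.0011 | t 19.3 j [ 13.  13.   9.  -0. -87. -63.] w 0.0418 F [-1.1 -0.3 -2.4]
handle pred [290.81294638 192.07506244] [(8.5, array([300.9, 195. ]), array([8.9, 2.4]), 60), (202.0, array([291.9, 190.6]), array([31.9, 17.5]), 72)]
[287.2297592  214.92646363]
[273.19804712 170.67895425]
```

{"method": "drive_tool", "body": {
  "rows": [
    {"fingers": -1,"x": 0,"y": 0,"z": 0.025,"spin": 0},
    {"fingers": -1,"x": 0,"y": 0,"z": 0.04,"spin": 0},
    {"fingers": -1,"x": 0.01,"y": 0,"z": 0.049,"spin": 0},
    {"fingers": -1,"x": 0.02,"y": 0,"z": 0.056,"spin": 0},
    {"fingers": -1,"x": 0.03,"y": 0,"z": 0.064,"spin": 0},
    {"fingers": -1,"x": 0.038,"y": 0,"z": 0.074,"spin": 0}
  ],
  "newtons": 15
}}

```text
time_s: 20.1
tcp_pos: [0.594, -0.0798, 0.3249]
eef_rot: [-180.0, 0.0, -140.0]
contact_force: [0.1, 1.5, 0.1]
gripper_width: 0.0419
gripper_force: 15.0
```

```bash
python3 -c "
from h import *
go(.624,-.055,.378,-140)
w=cap('wrist'); print(blobs(w,None,40,110,300,box=(100,0,400,215)))
cv2.imwrite('pics/w8.png',w['pixels'][:,:,::-1])
"
```

```text
shift [-0.039  -0.0003 -0.0531] spin 0.0003 | t 20.1 j [ 11.  11.  -2.  -0. -77. -61.] w 0.0419 F [0.1 1.5 0.1]
[(15166.0, array([251., 135.]), array([118., 158.]), 0), (794.5, array([324.6,  22.9]), array([56.6, 35.8]), 41)]
```

```bash
cat >> h.py <<'E'
def tubebox(w,a):
    "bounding rows/cols of the tube mouth in the wrist picture for tilt a (deg, mouth up)"
    s=sensors.get_state();M=R.from_euler("xyz",s["eef_rot"],degrees=True).as_matrix();ca,sa=np.cos(np.radians(a)),np.sin(np.radians(a))
    o=[]
    for n in(.010,-.032):
        for y in(-.021,.021):
            q=np.array([-.001+.094*ca-n*sa,y,.011-.094*sa-n*ca]);o.append(proj(w,s["tcp_pos"]+M@q))
    o=np.array(o);return a,o.min(0).round(),o.max(0).round(),o[0].round()
E
python3 -c "
from h import *
w=cap('wrist')
for a in (45,30,15,0,-15,-30,-40): print(*tubebox(w,a))
"
```

```text
45 [173.  62.] [330. 163.] [173. 163.]
30 [184.  50.] [319. 100.] [184. 100.]
15 [196.  58.] [308.  69.] [196.  69.]
0 [205.  63.] [298.  75.] [205.  63.]
-15 [212.  72.] [291.  97.] [212.  72.]
-30 [218.  89.] [285. 122.] [218.  89.]
-40 [221. 104.] [282. 140.] [221. 104.]
```

{"method": "drive_tool", "body": {
  "rows": [
    {"fingers": -1,"x": 0.007,"y": 0,"z": 0.014,"spin": 0},
    {"fingers": -1,"x": 0.015,"y": 0,"z": 0.031,"spin": 0},
    {"fingers": -1,"x": 0.017,"y": 0,"z": 0.052,"spin": 0},
    {"fingers": -1,"x": 0.015,"y": 0,"z": 0.06,"spin": 0},
    {"fingers": -1,"x": 0.015,"y": 0,"z": 0.06,"spin": 0},
    {"fingers": -1,"x": 0.015,"y": 0,"z": 0.06,"spin": 0},
    {"fingers": -1,"x": 0.015,"y": 0,"z": 0.06,"spin": 0},
    {"fingers": -1,"x": 0.015,"y": 0,"z": 0.06,"spin": 0}
  ]
}}

```text
time_s: 21.2
tcp_pos: [0.5829, -0.0893, 0.2651]
eef_rot: [180.0, 0.0, -140.0]
contact_force: [-3.7, -1.3, -1.1]
gripper_width: 0.0419
gripper_force: 15.0
```

```bash
python3 -c "
from h import *
go(.624,-.055,.378,-140)
w=cap('wrist'); print(blobs(w,None,40,110,100,box=(100,0,400,215)))
for n in('side','top'):
  c=cap(n);print(n,blobs(c,flap,50,110,10)); cv2.imwrite(f'pics/{n}9.png',c['pixels'][:,:,::-1])
cv2.imwrite('pics/w9.png',w['pixels'][:,:,::-1])
"
```

```text
shift [-5.350e-02 -1.000e-04 -1.129e-01] spin -0.0001 | t 21.2 j [ 10.  12.  -9.  -0. -69. -60.] w 0.0419 F [-3.7 -1.3 -1.1]
[(207.0, array([109.5, 205.5]), array([19., 17.]), 0), (1041.5, array([344.6,  24. ]), array([58.1, 43.5]), 42), (8280.0, array([252., 107.]), array([214.,  72.]), 90)]
side [(45.0, array([234., 177.]), array([ 6., 10.]), 90), (55.5, array([252.6, 186.4]), array([32.9, 18.4]), 20)]
top [(15.5, array([280.5, 231. ]), array([4., 5.]), 90), (11.0, array([321. , 227.5]), array([3., 4.]), 90), (579.5, array([300.5, 194.9]), array([64.3, 20. ]), 67)]
```

```bash
python3 -c "
from h import *
w=cv2.resize(cap('wrist')['pixels'],(400,300));t=cv2.resize(cap('top')['pixels'][130:280,210:410],(400,300),interpolation=2);s=cv2.resize(cap('side')['pixels'][120:270,170:370],(400,300),interpolation=2)
z=cv2.resize(cap('wrist')['pixels'][0:225,100:400],(400,300))
cv2.imwrite('pics/m.png',np.vstack([np.hstack([w,t]),np.hstack([s,z])])[:,:,::-1])"
```

```text
(no output)
```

View pics/m.png

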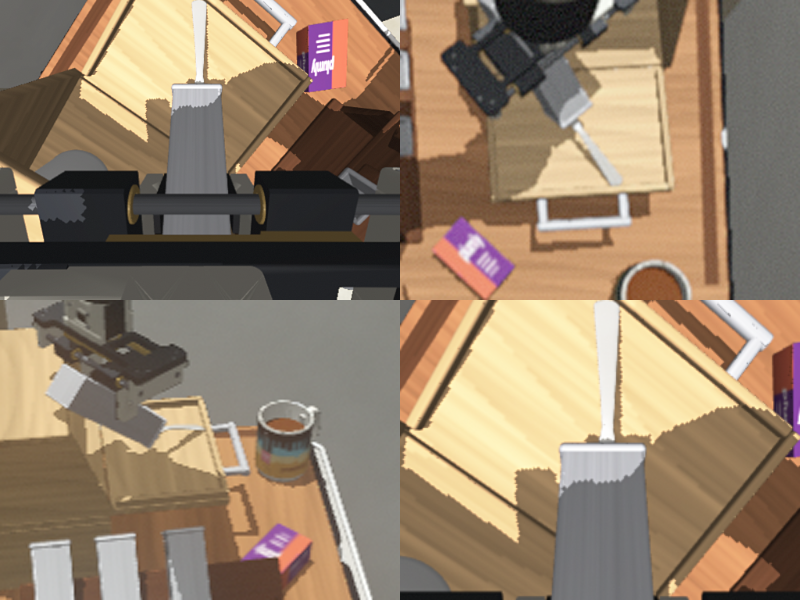

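{"method": "drive_tool", "body": {
  "rows": [
    {"fingers": -1,"x": -0.01,"y": 0,"z": -0.009,"spin": 0},
    {"fingers": -1,"x": -0.025,"y": 0,"z": -0.022,"spin": 0},
    {"fingers": -1,"x": -0.04,"y": 0,"z": -0.035,"spin": 0},
    {"fingers": -1,"x": -0.055,"y": 0,"z": -0.05,"spin": 0},
    {"fingers": -1,"x": -0.07,"y": 0,"z": -0.065,"spin": 0},
    {"fingers": -1,"x": -0.08,"y": 0,"z": -0.09,"spin": 0},
    {"fingers": -1,"x": -0.08,"y": 0,"z": -0.13,"spin": 0},
    {"fingers": -1,"x": -0.08,"y": 0,"z": -0.15,"spin": 0}
  ],
  "newtons": 30
}}

```text
time_s: 22.55
tcp_pos: [0.6458, -0.0377, 0.418]
eef_rot: [-179.8, 0.2, -140.0]
contact_force: [0.3, 0.4, -2.1]
gripper_width: 0.0418
gripper_force: 30.0
```

```bash
cat >> h.py <<'E'
def spoons():
    for n in('top','side','wrist'):
        c=cap(n);
        for b in blobs(c,flap,60,110,30): print(n,b,"flap xy:",(np.array([X,Y])@(onz(c,b[1],.138)-FL(0,0))).round(3))
E
python3 -c "
from h import *
go(.4225,.133,.40,-85)
spoons()
w=cap('wrist'); print(blobs(w,None,40,110,100,box=(100,0,400,215)))
"
```

```text
shift [0.0614 0.2744 0.0169] spin -0.9599 | t 22.55 j [ 14.  15.  14.   0. -89. -64.] w 0.0418 F [ 0.3  0.4 -2.1]
top (376.0, array([300.2, 199.2]), array([59. , 12.2]), 51) flap xy: [-0.004  0.001]
side (129.0, array([252.3, 193.2]), array([ 7.1, 41.6]), 65) flap xy: [-0.001  0.003]
wrist (388.0, array([269.2, 108.9]), array([36. , 19.7]), 36) flap xy: [0.065 0.074]
wrist (71.0, array([291.8,  63.2]), array([51.2,  2.7]), 40) flap xy: [-0.001  0.064]
wrist (32.5, array([319.3,   7.4]), array([7.8, 5.3]), 39) flap xy: [-0.073  0.053]
wrist (1173.5, array([246.6,  38.4]), array([92.5, 75.6]), 38) flap xy: [ 0.01  -0.003]
[(1796.0, array([358.2, 196.5]), array([64.7, 34.8]), 39), (834.5, array([391.7, 144.4]), array([50. , 38.1]), 39), (7050.0, array([252., 160.]), array([108.,  72.]), 90), (157.0, array([369.2,  38.2]), array([16.1, 21.4]), 83), (868.5, array([252. ,  43.5]), array([87., 20.]), 90)]
```

{"method": "drive_tool", "body": {
  "rows": [
    {"fingers": -1,"x": 0.01,"y": 0.03,"z": 0,"spin": -0.1},
    {"fingers": -1,"x": 0.02,"y": 0.06,"z": 0,"spin": -0.25},
    {"fingers": -1,"x": 0.035,"y": 0.1,"z": 0,"spin": -0.4},
    {"fingers": -1,"x": 0.05,"y": 0.14,"z": 0,"spin": -0.55},
    {"fingers": -1,"x": 0.065,"y": 0.18,"z": 0,"spin": -0.7},
    {"fingers": -1,"x": 0.08,"y": 0.215,"z": 0,"spin": -0.85},
    {"fingers": -1,"x": 0.087,"y": 0.236,"z": 0,"spin": -0.96},
    {"fingers": -1,"x": 0.087,"y": 0.236,"z": 0.05,"spin": -0.96},
    {"fingers": -1,"x": 0.087,"y": 0.236,"z": 0.1,"spin": -0.96},
    {"fingers": -1,"x": 0.087,"y": 0.236,"z": 0.15,"spin": -0.96}
  ]
}}

```text
time_s: 24.0
tcp_pos: [0.4251, 0.0867, 0.2626]
eef_rot: [180.0, 0.0, -85.0]
contact_force: [0.2, 0.6, -2.1]
gripper_width: 0.042
gripper_force: 30.0
```

```bash
python3 -c "
from h import *
go(.4229,.133,.1342,-85)
w=cap('wrist'); print(blobs(w,None,40,110,100,box=(100,0,400,215)))
for a in (0,-20,-30,-40,-50): print(*tubebox(w,a))
"
```

```text
shift [-0.0463 -0.0019  0.1284] spin -0.0 | t 24.0 j [ 38.  -4. -26.  -0. -68. -33.] w 0.042 F [ 0.2  0.6 -2.1]
[(2085.0, array([149. , 180.5]), array([57. , 71.4]), 12), (5571.0, array([251.5, 151. ]), array([90., 71.]), 90), (274.5, array([292.9,  89.5]), array([27.8, 20.9]), 52), (3348.0, array([378., 107.]), array([214.,  42.]), 90)]
0 [216.  64.] [305.  75.] [216.  64.]
-20 [224.  77.] [295. 105.] [224.  77.]
-30 [226.  89.] [292. 121.] [226.  89.]
-40 [229. 103.] [289. 138.] [229. 103.]
-50 [230. 118.] [286. 155.] [230. 118.]
```

{"method": "drive_tool", "body": {
  "rows": [
    {"fingers": -1,"x": 0,"y": -0.002,"z": 0.03,"spin": 0},
    {"fingers": -1,"x": 0,"y": -0.002,"z": 0.045,"spin": 0},
    {"fingers": -1,"x": -0.005,"y": -0.002,"z": 0.054,"spin": 0},
    {"fingers": -1,"x": -0.018,"y": -0.002,"z": 0.062,"spin": 0},
    {"fingers": -1,"x": -0.026,"y": -0.002,"z": 0.07,"spin": 0},
    {"fingers": -1,"x": -0.033,"y": -0.002,"z": 0.078,"spin": 0},
    {"fingers": -1,"x": -0.038,"y": -0.002,"z": 0.088,"spin": 0},
    {"fingers": -1,"x": -0.04,"y": -0.002,"z": 0.096,"spin": 0},
    {"fingers": -1,"x": -0.04,"y": -0.002,"z": 0.096,"spin": 0}
  ],
  "newtons": 15
}}

```text
time_s: 25.18
tcp_pos: [0.4239, 0.1268, 0.1682]
eef_rot: [179.9, -0.0, -85.0]
contact_force: [0.1, 0.4, -1.5]
gripper_width: 0.042
gripper_force: 15.0
```

```bash
python3 -c "
from h import *
go(.4229,.133,.1342,-85)
w=cap('wrist'); print(blobs(w,None,40,110,100,box=(160,0,340,215)))
for a in (45,30,20,10): print(*tubebox(w,a))
"
```

```text
shift [-0.0063  0.0004  0.034 ] spin -0.0 | t 25.18 j [ 42.   2. -34.  -0. -54. -37.] w 0.042 F [ 0.1  0.4 -1.5]
[(14972.5, array([251. , 134.5]), array([159., 110.]), 90), (564.0, array([315.3,  25.5]), array([40.8, 32.6]), 53)]
45 [177.  62.] [333. 162.] [177. 162.]
30 [188.  50.] [322.  99.] [188.  99.]
20 [195.  54.] [314.  76.] [195.  76.]
10 [202.  62.] [307.  65.] [202.  65.]
```

{"method": "drive_tool", "body": {
  "rows": [
    {"fingers": -1,"x": 0,"y": 0,"z": 0.008,"spin": 0},
    {"fingers": -1,"x": 0,"y": 0,"z": 0.016,"spin": 0},
    {"fingers": -1,"x": 0,"y": 0,"z": 0.024,"spin": 0},
    {"fingers": -1,"x": 0,"y": 0,"z": 0.028,"spin": 0},
    {"fingers": -1,"x": -0.004,"y": 0,"z": 0.032,"spin": 0},
    {"fingers": -1,"x": -0.007,"y": 0,"z": 0.034,"spin": 0},
    {"fingers": -1,"x": -0.007,"y": 0,"z": 0.034,"spin": 0}
  ]
}}

```text
time_s: 26.1
tcp_pos: [0.4235, 0.1328, 0.135]
eef_rot: [179.9, -0.1, -85.0]
contact_force: [1.6, -5.4, 4.8]
gripper_width: 0.042
gripper_force: 15.0
```

```bash
python3 -c "
from h import *
go(.4229,.133,.1342,-85)
w=cap('wrist'); print(blobs(w,None,40,110,100,box=(160,0,340,215)))
for a in (45,35): print(*tubebox(w,a))
"
```

```text
shift [-0.0003  0.0006  0.0008] spin 0.0 | t 26.1 j [ 43.   5. -36.   0. -49. -38.] w 0.042 F [ 1.6 -5.4  4.8]
[(21375.5, array([251.5, 135.5]), array([163., 157.]), 0), (359.5, array([326.,  13.]), array([26., 26.]), 90)]
45 [176.  63.] [332. 164.] [176. 163.]
35 [183.  52.] [324. 117.] [183. 117.]
```

{"method": "drive_tool", "body": {
  "rows": [
    {"fingers": 0.25,"x": 0,"y": 0,"z": 0,"spin": 0},
    {"fingers": 0.25,"x": 0,"y": 0,"z": 0,"spin": 0},
    {"fingers": 0.25,"x": 0,"y": 0,"z": -0.03,"spin": 0},
    {"fingers": 0.25,"x": 0,"y": 0,"z": -0.08,"spin": 0},
    {"fingers": 0.25,"x": 0,"y": -0.02,"z": -0.13,"spin": 0},
    {"fingers": 0.25,"x": 0,"y": -0.076,"z": -0.13,"spin": 0},
    {"fingers": 0.25,"x": 0,"y": -0.076,"z": -0.13,"spin": 0},
    {"fingers": 0.25,"x": 0,"y": -0.076,"z": -0.13,"spin": 0}
  ]
}}

```text
time_s: 27.15
tcp_pos: [0.4991, 0.1403, 0.2641]
eef_rot: [179.9, -0.0, -85.1]
contact_force: [-0.2, -0.6, -0.2]
gripper_width: 0.0549
gripper_force: 0.0
```

```bash
cat >> h.py <<'E'
def mouths():
    "all light grey blobs in the upper wrist view: centre of each mouth's upper lip is its lower-middle; prints predicted lips"
    w=cap('wrist')
    for k in range(4):
        P=np.array([.4277,.0761,.195])+.076*k*X; B=np.array([.417,.200,.0704])+.076*k*X
        q=proj(w,P);L=proj(w,P+.021*X);Rr=proj(w,P-.021*X); print(k+1,'lip pred',q.round(),'cols',L[0].round(),Rr[0].round(),'foot',proj(w,B).round())
    for b in blobs(w,None,40,110,300,box=(0,0,512,212)): print(b)
E
python3 -c "
from h import *
go(.4986,.1396,.1342,-85)
mouths(); spoons()
"
```

```text
shift [0.0006 0.0003 0.1299] spin -0.0009 | t 27.15 j [ 37.   5. -17.  -0. -68. -32.] w 0.0549 F [-0.2 -0.6 -0.2]
1 lip pred [359. 133.] cols 330.0 388.0 foot [313. 227.]
2 lip pred [253. 133.] cols 224.0 282.0 foot [252. 227.]
3 lip pred [147. 133.] cols 118.0 176.0 foot [192. 227.]
4 lip pred [ 40. 133.] cols 11.0 70.0 foot [131. 228.]
(6198.0, array([251.5, 150.5]), array([121.,  63.]), 90)
(6286.0, array([151.4, 152.2]), array([131.5,  75.5]), 81)
(6455.0, array([349.1, 150. ]), array([ 73.7, 130.1]), 6)
(7271.0, array([ 71.2, 133.7]), array([196.4,  83.9]), 41)
(368.5, array([365.8,  44.2]), array([28.7, 23.5]), 54)
(8717.5, array([458. , 105.5]), array([211., 106.]), 90)
top (359.0, array([299.9, 199.6]), array([58.8, 12. ]), 54) flap xy: [-0.005  0.002]
side (867.0, array([259. , 189.5]), array([33., 40.]), 90) flap xy: [-0.022 -0.011]
```

{"method": "drive_tool", "body": {
  "rows": [
    {"fingers": 0.25,"x": 0,"y": 0.001,"z": 0.04,"spin": 0},
    {"fingers": 0.25,"x": 0,"y": 0.001,"z": 0.08,"spin": 0},
    {"fingers": 0.25,"x": 0,"y": 0.001,"z": 0.105,"spin": 0},
    {"fingers": 0.25,"x": 0,"y": 0.001,"z": 0.12,"spin": 0},
    {"fingers": 0.25,"x": 0,"y": 0.001,"z": 0.13,"spin": 0},
    {"fingers": -1,"x": 0,"y": 0.001,"z": 0.13,"spin": 0},
    {"fingers": -1,"x": 0,"y": 0.001,"z": 0.13,"spin": 0},
    {"fingers": -1,"x": 0,"y": 0.001,"z": 0.13,"spin": 0},
    {"fingers": -1,"x": 0,"y": 0.001,"z": 0.13,"spin": 0}
  ],
  "newtons": 30
}}

```text
time_s: 28.48
tcp_pos: [0.4989, 0.1407, 0.1358]
eef_rot: [-179.9, 0.0, -85.0]
contact_force: [-1.5, 0.5, 4.1]
gripper_width: 0.0416
gripper_force: 30.0
```

{"method": "drive_tool", "body": {
  "rows": [
    {"fingers": -1,"x": 0,"y": 0,"z": -0.01,"spin": 0},
    {"fingers": -1,"x": 0,"y": 0,"z": -0.04,"spin": 0},
    {"fingers": -1,"x": 0,"y": 0,"z": -0.08,"spin": 0},
    {"fingers": -1,"x": 0,"y": 0,"z": -0.12,"spin": 0},
    {"fingers": -1,"x": 0,"y": 0,"z": -0.16,"spin": 0},
    {"fingers": -1,"x": 0,"y": 0,"z": -0.2,"spin": 0},
    {"fingers": -1,"x": 0,"y": 0,"z": -0.24,"spin": 0},
    {"fingers": -1,"x": 0,"y": 0,"z": -0.265,"spin": 0},
    {"fingers": -1,"x": 0,"y": 0,"z": -0.265,"spin": 0}
  ]
}}

```text
time_s: 29.6
tcp_pos: [0.4988, 0.1406, 0.4022]
eef_rot: [-179.8, 0.1, -85.0]
contact_force: [-0.0, 0.3, -1.7]
gripper_width: 0.0416
gripper_force: 30.0
```

```bash
python3 -c "
from h import *
go(.624,-.055,.40,-140)
w=cap('wrist'); print(blobs(w,None,40,110,100,box=(160,0,340,215)))
"
```

```text
shift [ 0.2057 -0.1077  0.0021] spin 0.9597 | t 29.6 j [ 37.   2.  -3.   0. -85. -32.] w 0.0416 F [-0.   0.3 -1.7]
[(283.5, array([168. , 178.5]), array([16., 35.]), 0), (22450.0, array([253., 136.]), array([156., 172.]), 90), (150.0, array([331.1,  64.7]), array([20.9, 14.4]), 67)]
```

{"method": "drive_tool", "body": {
  "rows": [
    {"fingers": -1,"x": 0.025,"y": -0.015,"z": 0,"spin": 0.12},
    {"fingers": -1,"x": 0.055,"y": -0.03,"z": 0,"spin": 0.28},
    {"fingers": -1,"x": 0.085,"y": -0.045,"z": 0,"spin": 0.44},
    {"fingers": -1,"x": 0.12,"y": -0.06,"z": 0,"spin": 0.6},
    {"fingers": -1,"x": 0.155,"y": -0.08,"z": 0,"spin": 0.76},
    {"fingers": -1,"x": 0.185,"y": -0.095,"z": 0,"spin": 0.9},
    {"fingers": -1,"x": 0.206,"y": -0.108,"z": 0,"spin": 0.96},
    {"fingers": -1,"x": 0.206,"y": -0.108,"z": 0,"spin": 0.96},
    {"fingers": -1,"x": 0.206,"y": -0.108,"z": 0,"spin": 0.96}
  ]
}}

```text
time_s: 30.78
tcp_pos: [0.6235, -0.0552, 0.3987]
eef_rot: [179.9, -0.1, -140.0]
contact_force: [0.4, -0.8, -2.1]
gripper_width: 0.0419
gripper_force: 30.0
```

{"method": "drive_tool", "body": {
  "rows": [
    {"fingers": -1,"x": 0,"y": 0,"z": 0.028,"spin": 0},
    {"fingers": -1,"x": 0,"y": 0,"z": 0.043,"spin": 0},
    {"fingers": -1,"x": 0.01,"y": 0,"z": 0.052,"spin": 0},
    {"fingers": -1,"x": 0.02,"y": 0,"z": 0.059,"spin": 0},
    {"fingers": -1,"x": 0.03,"y": 0,"z": 0.067,"spin": 0},
    {"fingers": -1,"x": 0.038,"y": 0,"z": 0.077,"spin": 0}
  ],
  "newtons": 15
}}

```text
time_s: 31.52
tcp_pos: [0.5946, -0.0796, 0.3227]
eef_rot: [-180.0, 0.1, -140.0]
contact_force: [1.2, 1.7, -0.6]
gripper_width: 0.0417
gripper_force: 15.0
```

```bash
python3 -c "
from h import *
go(.594,-.080,.325,-140)
w=cap('wrist'); print(blobs(w,None,40,110,100,box=(160,0,340,215)))
"
```

```text
shift [ 0.0007  0.0001 -0.0023] spin 0.0004 | t 31.52 j [ 11.  11.  -2.  -0. -77. -61.] w 0.0417 F [ 1.2  1.7 -0.6]
[(15614.5, array([251. , 109.5]), array([209., 112.]), 90), (336.5, array([327.9,   8.5]), array([39.7, 13.2]), 41)]
```

{"method": "drive_tool", "body": {
  "rows": [
    {"fingers": -1,"x": 0.007,"y": 0,"z": 0.012,"spin": 0},
    {"fingers": -1,"x": 0.015,"y": 0,"z": 0.029,"spin": 0},
    {"fingers": -1,"x": 0.017,"y": 0,"z": 0.05,"spin": 0},
    {"fingers": -1,"x": 0.015,"y": 0,"z": 0.059,"spin": 0},
    {"fingers": -1,"x": 0.015,"y": 0,"z": 0.059,"spin": 0},
    {"fingers": -1,"x": 0.015,"y": 0,"z": 0.059,"spin": 0},
    {"fingers": -1,"x": 0.015,"y": 0,"z": 0.059,"spin": 0},
    {"fingers": -1,"x": 0.015,"y": 0,"z": 0.059,"spin": 0},
    {"fingers": -1,"x": 0.015,"y": 0,"z": 0.059,"spin": 0}
  ]
}}

```text
time_s: 32.7
tcp_pos: [0.5834, -0.0894, 0.2642]
eef_rot: [-180.0, 0.0, -140.0]
contact_force: [-3.7, 0.3, -1.5]
gripper_width: 0.0418
gripper_force: 15.0
```

```bash
python3 -c "
from h import *
go(.583,-.089,.265,-140)
w=cap('wrist'); print(blobs(w,None,40,110,100,box=(160,0,340,215)))
cv2.imwrite('pics/w10.png',w['pixels'][:,:,::-1])
spoons()
"
```

```text
shift [ 0.0001  0.0006 -0.0008] spin -0.0002 | t 32.7 j [ 10.  12.  -9.  -0. -69. -60.] w 0.0418 F [-3.7  0.3 -1.5]
[(8132.5, array([254.7, 107.4]), array([ 68.3, 215. ]), 2)]
top (725.0, array([300.2, 195.2]), array([65.1, 21.7]), 60) flap xy: [0.006 0.   ]
side (207.5, array([250.9, 187.5]), array([20.7, 41.9]), 69) flap xy: [-0.001 -0.023]
side (46.0, array([234. , 177.5]), array([ 7., 10.]), 90) flap xy: [ 0.04  -0.076]
wrist (76.5, array([351.3,  52.8]), array([11.3,  7.8]), 45) flap xy: [-0.073  0.052]
wrist (7015.5, array([254.9, 108. ]), array([ 67.8, 216.2]), 2) flap xy: [0.01  0.011]
```

Spoon area looks larger now; withdraw along the tube and look numerically.

{"method": "drive_tool", "body": {
  "rows": [
    {"fingers": -1,"x": -0.01,"y": 0,"z": -0.009,"spin": 0},
    {"fingers": -1,"x": -0.025,"y": 0,"z": -0.022,"spin": 0},
    {"fingers": -1,"x": -0.04,"y": 0,"z": -0.035,"spin": 0},
    {"fingers": -1,"x": -0.055,"y": 0,"z": -0.05,"spin": 0},
    {"fingers": -1,"x": -0.07,"y": 0,"z": -0.065,"spin": 0},
    {"fingers": -1,"x": -0.08,"y": 0,"z": -0.09,"spin": 0},
    {"fingers": -1,"x": -0.08,"y": 0,"z": -0.13,"spin": 0},
    {"fingers": -1,"x": -0.08,"y": 0,"z": -0.15,"spin": 0}
  ],
  "newtons": 30
}}

```text
time_s: 33.9
tcp_pos: [0.6463, -0.0378, 0.417]
eef_rot: [-179.8, 0.2, -140.0]
contact_force: [0.0, 0.3, -2.7]
gripper_width: 0.0421
gripper_force: 30.0
```

```bash
python3 -c "
from h import *
go(.503,.0937,.40,-85)
spoons()
c=cap('top')
hsv=cv2.cvtColor(c['pixels'],cv2.COLOR_RGB2HSV);m=((hsv[...,1]<60)&(hsv[...,2]>110))
for row in m[170:232:2,268:340:2].astype(int): print(''.join('.#'[v] for v in row))
"
```

```text
shift [0.0254 0.1929 0.0163] spin -0.96 | t 33.9 j [ 14.  15.  14.   0. -89. -64.] w 0.0421 F [ 0.   0.3 -2.7]
top (758.0, array([295.5, 198. ]), array([67.1, 22.8]), 46) flap xy: [-0.     0.012]
side (300.0, array([253. , 196.5]), array([15.2, 45.2]), 63) flap xy: [-0.001  0.018]
wrist (61.0, array([295.,  65.]), array([45.3,  2.4]), 40) flap xy: [-0.001  0.069]
wrist (32.0, array([320. ,   6.5]), array([7.8, 4.9]), 45) flap xy: [-0.074  0.053]
wrist (1699.5, array([258.6,  64.4]), array([127.5,  45.7]), 86) flap xy: [0.027 0.028]
wrist (1155.5, array([248.9,  40. ]), array([86.1, 75. ]), 39) flap xy: [0.01 0.  ]
....................................
....................................
....................................
.##....####.........................
###....######.......................
###.##.######.......................
##############......................
###############.....................
.##############.....................
.#######.######.....................
..######.######.....................
....#####....###....................
.......###....###...................
........###....###..................
.........###...###..................
.........####...###.................
..........####...###................
...........####..####...............
............####..####..............
............#####..####.............
.............#####..####............
..............#####.####............
...............####..####...........
...............#####.#####..........
................#####.#####.........
.................###...####.........
..................#....###..........
....................................
..........................##........
..........................##........
.....###..................##........
```

{"method": "drive_tool", "body": {
  "rows": [
    {"fingers": -1,"x": 0.003,"y": 0.025,"z": 0,"spin": -0.12},
    {"fingers": -1,"x": 0.007,"y": 0.055,"z": 0,"spin": -0.28},
    {"fingers": -1,"x": 0.011,"y": 0.085,"z": 0,"spin": -0.44},
    {"fingers": -1,"x": 0.015,"y": 0.115,"z": 0,"spin": -0.6},
    {"fingers": -1,"x": 0.019,"y": 0.145,"z": 0,"spin": -0.76},
    {"fingers": -1,"x": 0.023,"y": 0.175,"z": 0,"spin": -0.9},
    {"fingers": -1,"x": 0.025,"y": 0.193,"z": 0,"spin": -0.96},
    {"fingers": -1,"x": 0.025,"y": 0.193,"z": 0.05,"spin": -0.96},
    {"fingers": -1,"x": 0.025,"y": 0.193,"z": 0.1,"spin": -0.96},
    {"fingers": -1,"x": 0.025,"y": 0.193,"z": 0.15,"spin": -0.96}
  ]
}}

```text
time_s: 35.35
tcp_pos: [0.5012, 0.0937, 0.262]
eef_rot: [180.0, 0.0, -85.1]
contact_force: [1.4, 0.9, -3.0]
gripper_width: 0.0417
gripper_force: 30.0
```

```bash
python3 -c "
from h import *
go(.4989,.1407,.1358,-85)
w=cap('wrist'); print(blobs(w,None,40,110,100,box=(160,0,340,215)))
"
```

```text
shift [-0.047  -0.0018  0.1262] spin -0.0012 | t 35.35 j [ 33.   4. -18.  -0. -67. -28.] w 0.0417 F [ 1.4  0.9 -3. ]
[(224.0, array([170., 207.]), array([14., 20.]), 90), (508.0, array([327. , 201.5]), array([25., 24.]), 90), (765.0, array([170.5, 174. ]), array([48., 21.]), 90), (788.5, array([326. , 166.5]), array([41., 26.]), 90), (7760.5, array([251.5, 156. ]), array([116.,  73.]), 90)]
```

{"method": "drive_tool", "body": {
  "rows": [
    {"fingers": -1,"x": 0,"y": -0.002,"z": 0.03,"spin": 0},
    {"fingers": -1,"x": 0,"y": -0.002,"z": 0.043,"spin": 0},
    {"fingers": -1,"x": -0.005,"y": -0.002,"z": 0.052,"spin": 0},
    {"fingers": -1,"x": -0.018,"y": -0.002,"z": 0.06,"spin": 0},
    {"fingers": -1,"x": -0.026,"y": -0.002,"z": 0.068,"spin": 0},
    {"fingers": -1,"x": -0.033,"y": -0.002,"z": 0.076,"spin": 0},
    {"fingers": -1,"x": -0.038,"y": -0.002,"z": 0.086,"spin": 0},
    {"fingers": -1,"x": -0.04,"y": -0.002,"z": 0.094,"spin": 0},
    {"fingers": -1,"x": -0.04,"y": -0.002,"z": 0.094,"spin": 0}
  ],
  "newtons": 15
}}

```text
time_s: 36.52
tcp_pos: [0.4996, 0.1338, 0.1691]
eef_rot: [179.9, -0.0, -85.0]
contact_force: [-0.5, -0.0, -1.4]
gripper_width: 0.0418
gripper_force: 15.0
```

```bash
python3 -c "
from h import *
go(.4989,.1407,.1358,-85)
w=cap('wrist'); print(blobs(w,None,40,110,100,box=(160,0,340,215)))
"
```

```text
shift [-0.0069  0.0001  0.0333] spin -0.0 | t 36.52 j [ 37.  10. -25.  -0. -55. -32.] w 0.0418 F [-0.5 -0.  -1.4]
[(16280.5, array([251.5, 127.5]), array([173., 111.]), 90)]
```

{"method": "drive_tool", "body": {
  "rows": [
    {"fingers": -1,"x": 0,"y": 0,"z": 0.008,"spin": 0},
    {"fingers": -1,"x": 0,"y": 0,"z": 0.016,"spin": 0},
    {"fingers": -1,"x": 0,"y": 0,"z": 0.024,"spin": 0},
    {"fingers": -1,"x": 0,"y": 0,"z": 0.028,"spin": 0},
    {"fingers": -1,"x": -0.004,"y": 0,"z": 0.032,"spin": 0},
    {"fingers": -1,"x": -0.007,"y": 0,"z": 0.033,"spin": 0},
    {"fingers": -1,"x": -0.007,"y": 0,"z": 0.033,"spin": 0}
  ]
}}

```text
time_s: 37.45
tcp_pos: [0.4987, 0.1405, 0.1363]
eef_rot: [179.9, -0.0, -85.0]
contact_force: [1.1, 0.3, -2.2]
gripper_width: 0.0418
gripper_force: 15.0
```

```bash
python3 -c "
from h import *
go(.4989,.1407,.1358,-85)
w=cap('wrist'); print(blobs(w,None,40,110,100,box=(160,0,340,215)))
"
```

```text
shift [-0.0002 -0.0002  0.0005] spin -0.0005 | t 37.45 j [ 37.  12. -27.  -0. -51. -32.] w 0.0418 F [ 1.1  0.3 -2.2]
[(23685.0, array([251.5, 128.5]), array([169., 171.]), 0)]
```

{"method": "drive_tool", "body": {
  "rows": [
    {"fingers": 0.25,"x": 0,"y": 0,"z": 0,"spin": 0},
    {"fingers": 0.25,"x": 0,"y": 0,"z": 0,"spin": 0},
    {"fingers": 0.25,"x": 0,"y": 0,"z": -0.03,"spin": 0},
    {"fingers": 0.25,"x": 0,"y": 0,"z": -0.08,"spin": 0},
    {"fingers": 0.25,"x": 0,"y": -0.02,"z": -0.13,"spin": 0},
    {"fingers": 0.25,"x": 0,"y": -0.076,"z": -0.13,"spin": 0},
    {"fingers": 0.25,"x": 0,"y": -0.076,"z": -0.13,"spin": 0},
    {"fingers": 0.25,"x": 0,"y": -0.076,"z": -0.13,"spin": 0}
  ]
}}

```text
time_s: 38.5
tcp_pos: [0.5749, 0.1471, 0.2664]
eef_rot: [179.9, -0.0, -85.0]
contact_force: [0.5, -0.2, -0.6]
gripper_width: 0.055
gripper_force: 0.0
```

```bash
python3 -c "
from h import *
go(.5746,.1473,.1348,-85)
mouths(); spoons()
"
```

```text
shift [-3.000e-04  1.000e-04  1.316e-01] spin -0.0009 | t 38.5 j [ 33.  12.  -8.  -0. -70. -28.] w 0.055 F [ 0.5 -0.2 -0.6]
1 lip pred [464. 132.] cols 434.0 493.0 foot [373. 227.]
2 lip pred [358. 133.] cols 329.0 387.0 foot [312. 227.]
3 lip pred [253. 133.] cols 224.0 282.0 foot [252. 227.]
4 lip pred [148. 133.] cols 119.0 177.0 foot [192. 227.]
(6129.0, array([249. , 150.5]), array([121.,  62.]), 90)
(6189.5, array([156.8, 151.5]), array([130.7,  73.2]), 82)
(6315.0, array([348.6, 150.7]), array([ 73.7, 130.8]), 7)
(885.0, array([96., 87.]), array([40., 40.]), 90)
(373.5, array([434.2,  44.2]), array([28. , 24.3]), 55)
(9513.5, array([445.5, 113. ]), array([196., 131.]), 90)
top (733.5, array([295.2, 197.8]), array([67.9, 21.9]), 45) flap xy: [0.    0.013]
side (284.5, array([231.2, 196.4]), array([21.1, 16.5]), 82) flap xy: [0.057 0.009]
```

{"method": "drive_tool", "body": {
  "rows": [
    {"fingers": 0.16,"x": 0,"y": -0.0015,"z": 0.04,"spin": 0},
    {"fingers": 0.16,"x": 0,"y": -0.0015,"z": 0.08,"spin": 0},
    {"fingers": 0.16,"x": 0,"y": -0.0015,"z": 0.105,"spin": 0},
    {"fingers": 0.16,"x": 0,"y": -0.0015,"z": 0.12,"spin": 0},
    {"fingers": 0.16,"x": 0,"y": -0.0015,"z": 0.131,"spin": 0},
    {"fingers": -1,"x": 0,"y": -0.0015,"z": 0.131,"spin": 0},
    {"fingers": -1,"x": 0,"y": -0.0015,"z": 0.131,"spin": 0},
    {"fingers": -1,"x": 0,"y": -0.0015,"z": 0.131,"spin": 0},
    {"fingers": -1,"x": 0,"y": -0.0015,"z": 0.131,"spin": 0}
  ],
  "newtons": 30
}}

```text
time_s: 39.83
tcp_pos: [0.5768, 0.1476, 0.1366]
eef_rot: [-180.0, 0.0, -85.0]
contact_force: [-0.5, -0.0, 0.9]
gripper_width: 0.0419
gripper_force: 30.0
```

{"method": "drive_tool", "body": {
  "rows": [
    {"fingers": -1,"x": 0,"y": 0,"z": -0.01,"spin": 0},
    {"fingers": -1,"x": 0,"y": 0,"z": -0.04,"spin": 0},
    {"fingers": -1,"x": 0,"y": 0,"z": -0.08,"spin": 0},
    {"fingers": -1,"x": 0,"y": 0,"z": -0.12,"spin": 0},
    {"fingers": -1,"x": 0,"y": 0,"z": -0.16,"spin": 0},
    {"fingers": -1,"x": 0,"y": 0,"z": -0.2,"spin": 0},
    {"fingers": -1,"x": 0,"y": 0,"z": -0.24,"spin": 0},
    {"fingers": -1,"x": 0,"y": 0,"z": -0.265,"spin": 0},
    {"fingers": -1,"x": 0,"y": 0,"z": -0.265,"spin": 0}
  ]
}}

```text
time_s: 40.95
tcp_pos: [0.5771, 0.1476, 0.4038]
eef_rot: [-179.8, 0.1, -85.0]
contact_force: [0.8, -0.1, -3.0]
gripper_width: 0.0419
gripper_force: 30.0
```

```bash
python3 -c "
from h import *
go(.624,-.055,.40,-140)
w=cap('wrist'); print(blobs(w,None,40,110,100,box=(160,0,340,215)))
"
```

```text
shift [ 0.2059 -0.0291  0.0036] spin 0.9597 | t 40.95 j [ 33.  10.   6.   0. -86. -28.] w 0.0419 F [ 0.8 -0.1 -3. ]
[(22445.0, array([249.5, 135.5]), array([157., 179.]), 90)]
```

{"method": "drive_tool", "body": {
  "rows": [
    {"fingers": -1,"x": 0.025,"y": -0.004,"z": 0.002,"spin": 0.12},
    {"fingers": -1,"x": 0.055,"y": -0.008,"z": 0.004,"spin": 0.28},
    {"fingers": -1,"x": 0.085,"y": -0.012,"z": 0.004,"spin": 0.44},
    {"fingers": -1,"x": 0.12,"y": -0.017,"z": 0.004,"spin": 0.6},
    {"fingers": -1,"x": 0.155,"y": -0.022,"z": 0.004,"spin": 0.76},
    {"fingers": -1,"x": 0.185,"y": -0.026,"z": 0.004,"spin": 0.9},
    {"fingers": -1,"x": 0.206,"y": -0.029,"z": 0.004,"spin": 0.96},
    {"fingers": -1,"x": 0.206,"y": -0.029,"z": 0.004,"spin": 0.96},
    {"fingers": -1,"x": 0.206,"y": -0.029,"z": 0.004,"spin": 0.96}
  ]
}}

```text
time_s: 42.12
tcp_pos: [0.6233, -0.0548, 0.3965]
eef_rot: [180.0, -0.0, -139.9]
contact_force: [0.1, 0.2, -3.1]
gripper_width: 0.042
gripper_force: 30.0
```

{"method": "drive_tool", "body": {
  "rows": [
    {"fingers": -1,"x": 0,"y": 0,"z": 0.028,"spin": 0},
    {"fingers": -1,"x": 0,"y": 0,"z": 0.043,"spin": 0},
    {"fingers": -1,"x": 0.01,"y": 0,"z": 0.052,"spin": 0},
    {"fingers": -1,"x": 0.02,"y": 0,"z": 0.059,"spin": 0},
    {"fingers": -1,"x": 0.03,"y": 0,"z": 0.067,"spin": 0},
    {"fingers": -1,"x": 0.038,"y": 0,"z": 0.077,"spin": 0}
  ],
  "newtons": 15
}}

```text
time_s: 42.88
tcp_pos: [0.5943, -0.0793, 0.3197]
eef_rot: [-180.0, 0.1, -140.0]
contact_force: [0.5, 0.5, -0.5]
gripper_width: 0.0415
gripper_force: 15.0
```

```bash
python3 -c "
from h import *
go(.594,-.080,.3235,-140)
w=cap('wrist'); print(blobs(w,None,40,110,100,box=(160,0,340,215)))
"
```

```text
shift [ 0.0007 -0.0003 -0.0038] spin 0.0006 | t 42.88 j [ 11.  11.  -2.  -0. -76. -61.] w 0.0415 F [ 0.5  0.5 -0.5]
[(16121.0, array([251., 109.]), array([210., 110.]), 90), (306.0, array([329. ,   8.1]), array([37.5, 13. ]), 43)]
```

{"method": "drive_tool", "body": {
  "rows": [
    {"fingers": -1,"x": 0.007,"y": 0,"z": 0.01,"spin": 0},
    {"fingers": -1,"x": 0.015,"y": 0,"z": 0.026,"spin": 0},
    {"fingers": -1,"x": 0.017,"y": 0,"z": 0.047,"spin": 0},
    {"fingers": -1,"x": 0.015,"y": 0,"z": 0.055,"spin": 0},
    {"fingers": -1,"x": 0.015,"y": 0,"z": 0.055,"spin": 0},
    {"fingers": -1,"x": 0.015,"y": 0,"z": 0.055,"spin": 0},
    {"fingers": -1,"x": 0.015,"y": 0,"z": 0.055,"spin": 0},
    {"fingers": -1,"x": 0.015,"y": 0,"z": 0.055,"spin": 0},
    {"fingers": -1,"x": 0.015,"y": 0,"z": 0.055,"spin": 0}
  ]
}}

```text
time_s: 44.05
tcp_pos: [0.5826, -0.0892, 0.2651]
eef_rot: [180.0, -0.0, -140.0]
contact_force: [-5.2, -0.2, -1.3]
gripper_width: 0.0419
gripper_force: 15.0
```

{"method": "drive_tool", "body": {
  "rows": [
    {"fingers": -1,"x": -0.01,"y": 0,"z": -0.009,"spin": 0},
    {"fingers": -1,"x": -0.025,"y": 0,"z": -0.022,"spin": 0},
    {"fingers": -1,"x": -0.04,"y": 0,"z": -0.035,"spin": 0},
    {"fingers": -1,"x": -0.055,"y": 0,"z": -0.05,"spin": 0},
    {"fingers": -1,"x": -0.07,"y": 0,"z": -0.065,"spin": 0},
    {"fingers": -1,"x": -0.08,"y": 0,"z": -0.09,"spin": 0},
    {"fingers": -1,"x": -0.08,"y": 0,"z": -0.13,"spin": 0},
    {"fingers": -1,"x": -0.08,"y": 0,"z": -0.15,"spin": 0}
  ],
  "newtons": 30
}}

```text
time_s: 45.05
tcp_pos: [0.6459, -0.0375, 0.4182]
eef_rot: [-179.8, 0.3, -140.0]
contact_force: [0.2, 0.1, -1.8]
gripper_width: 0.0417
gripper_force: 30.0
```

```bash
cat >> h.py <<'E'
def ascii():
    c=cap('top');hsv=cv2.cvtColor(c['pixels'],cv2.COLOR_RGB2HSV);m=((hsv[...,1]<60)&(hsv[...,2]>110))
    for row in m[158:234:2,252:344:2].astype(int): print(''.join('.#'[v] for v in row))
    print([proj(c,P).round() for P in flap])
E
python3 -c "
from h import *
go(.5812,.1016,.40,-85)
ascii()
w=cap('wrist'); print(blobs(w,None,40,110,100,box=(160,0,340,215)))
"
```

```text
shift [-0.0398  0.1482  0.0179] spin -0.9598 | t 45.05 j [ 14.  15.  14.   0. -89. -64.] w 0.0417 F [ 0.2  0.1 -1.8]
..............................................
..............................................
..............................................
..............................................
..............................................
..............................................
..............................................
..............................................
.............####.............................
.............######...#.......................
........#############.........................
........###.##########........................
........##############........................
........#.#############.......................
........###############.......................
.........##############.......................
..........######..#####.......................
...........#####...#####......................
..............####.######.....................
...............####.######....................
................####.#####.................
[... 302 characters left out ...]
......##########..............
.......................##########.............
.......................###########............
........................###########...........
.........................##########...........
..........................#....###............
..............................................
..................................##..........
..................................##..........
.............###..................##..........
.............###..................###.........
[array([346., 227.]), array([261., 234.]), array([256., 169.]), array([338., 163.])]
[(113.0, array([312.5, 209. ]), array([10., 21.]), 90), (10335.0, array([251.5, 107. ]), array([214.,  73.]), 90)]
```

{"method": "drive_tool", "body": {
  "rows": [
    {"fingers": -1,"x": -0.005,"y": 0.02,"z": 0,"spin": -0.12},
    {"fingers": -1,"x": -0.011,"y": 0.042,"z": 0,"spin": -0.28},
    {"fingers": -1,"x": -0.017,"y": 0.065,"z": 0,"spin": -0.44},
    {"fingers": -1,"x": -0.024,"y": 0.09,"z": 0,"spin": -0.6},
    {"fingers": -1,"x": -0.03,"y": 0.115,"z": 0,"spin": -0.76},
    {"fingers": -1,"x": -0.036,"y": 0.135,"z": 0,"spin": -0.9},
    {"fingers": -1,"x": -0.04,"y": 0.148,"z": 0,"spin": -0.96},
    {"fingers": -1,"x": -0.04,"y": 0.148,"z": 0.05,"spin": -0.96},
    {"fingers": -1,"x": -0.04,"y": 0.148,"z": 0.1,"spin": -0.96},
    {"fingers": -1,"x": -0.04,"y": 0.148,"z": 0.152,"spin": -0.96}
  ]
}}

```text
time_s: 46.4
tcp_pos: [0.5797, 0.1014, 0.2614]
eef_rot: [-179.9, 0.0, -85.1]
contact_force: [0.3, 1.3, -2.0]
gripper_width: 0.0418
gripper_force: 30.0
```

```bash
python3 -c "
from h import *
go(.5768,.1476,.1366,-85)
w=cap('wrist'); print(blobs(w,None,40,110,100,box=(160,0,340,215)))
ascii()
"
```

```text
shift [-0.0462 -0.0009  0.1248] spin -0.0015 | t 46.4 j [ 29.  12.  -9.  -0. -69. -24.] w 0.0418 F [ 0.3  1.3 -2. ]
[(1592.0, array([174.5, 181.5]), array([65., 29.]), 90), (1104.5, array([328.5, 180. ]), array([68., 21.]), 90), (7785.0, array([251.5, 155.5]), array([117.,  73.]), 90)]
..............................................
..............................................
..............................................
..............................................
..............................................
..............................................
..............................................
..............................................
.............####.............................
............#######...........................
........#############.........................
........#############.........................
........##############........................
........###############.......................
........###############.......................
.........##############.......................
..........######..#####.......................
...........###
[... 357 characters left out ...]
....
....................###########...............
.....................###########..............
......................##########..............
.......................##########.............
.......................###########............
........................###########...........
.........................##########...........
..........................#..#..##............
..............................................
..................................##..........
..................................##..........
..............##..................##..........
.............###..................###.........
[array([346., 227.]), array([261., 234.]), array([256., 169.]), array([338., 163.])]
```

Three spoons lie on the flap (wider blob, static). Put tube 3 home.

{"method": "drive_tool", "body": {
  "rows": [
    {"fingers": -1,"x": 0,"y": -0.001,"z": 0.028,"spin": 0},
    {"fingers": -1,"x": 0,"y": -0.001,"z": 0.041,"spin": 0},
    {"fingers": -1,"x": -0.005,"y": -0.001,"z": 0.05,"spin": 0},
    {"fingers": -1,"x": -0.018,"y": -0.001,"z": 0.058,"spin": 0},
    {"fingers": -1,"x": -0.026,"y": -0.001,"z": 0.066,"spin": 0},
    {"fingers": -1,"x": -0.033,"y": -0.001,"z": 0.074,"spin": 0},
    {"fingers": -1,"x": -0.038,"y": -0.001,"z": 0.084,"spin": 0},
    {"fingers": -1,"x": -0.04,"y": -0.001,"z": 0.092,"spin": 0},
    {"fingers": -1,"x": -0.04,"y": -0.001,"z": 0.092,"spin": 0}
  ],
  "newtons": 15
}}

```text
time_s: 47.62
tcp_pos: [0.5767, 0.1412, 0.17]
eef_rot: [179.9, -0.0, -85.0]
contact_force: [0.4, 0.0, -0.7]
gripper_width: 0.0416
gripper_force: 15.0
```

```bash
python3 -c "
from h import *
go(.5768,.1476,.1366,-85)
w=cap('wrist'); print(blobs(w,None,40,110,100,box=(160,0,340,215)))
"
```

```text
shift [-0.0064 -0.0007  0.0334] spin -0.0001 | t 47.62 j [ 33.  16. -16.  -0. -58. -28.] w 0.0416 F [ 0.4  0.  -0.7]
[(16551.5, array([251. , 125.5]), array([177., 110.]), 90)]
```

{"method": "drive_tool", "body": {
  "rows": [
    {"fingers": -1,"x": 0,"y": 0,"z": 0.008,"spin": 0},
    {"fingers": -1,"x": 0,"y": 0,"z": 0.016,"spin": 0},
    {"fingers": -1,"x": 0,"y": 0,"z": 0.024,"spin": 0},
    {"fingers": -1,"x": 0,"y": 0,"z": 0.028,"spin": 0},
    {"fingers": -1,"x": -0.004,"y": 0,"z": 0.032,"spin": 0},
    {"fingers": -1,"x": -0.007,"y": 0,"z": 0.033,"spin": 0},
    {"fingers": -1,"x": -0.007,"y": 0,"z": 0.033,"spin": 0}
  ]
}}

```text
time_s: 48.55
tcp_pos: [0.5759, 0.1479, 0.1373]
eef_rot: [179.9, -0.0, -85.0]
contact_force: [-1.3, -0.1, -1.2]
gripper_width: 0.0418
gripper_force: 15.0
```

```bash
python3 -c "
from h import *
go(.5768,.1476,.1366,-85)
w=cap('wrist'); print(blobs(w,None,40,110,100,box=(160,0,340,215)))
"
```

```text
shift [ 0.0004 -0.0008  0.0007] spin -0.0005 | t 48.55 j [ 33.  18. -18.  -0. -54. -28.] w 0.0418 F [-1.3 -0.1 -1.2]
[(24217.0, array([251.5, 126. ]), array([176., 169.]), 90)]
```

{"method": "drive_tool", "body": {
  "rows": [
    {"fingers": 0.16,"x": 0,"y": 0,"z": 0,"spin": 0},
    {"fingers": 0.16,"x": 0,"y": 0,"z": 0,"spin": 0},
    {"fingers": 0.16,"x": 0,"y": 0,"z": -0.03,"spin": 0},
    {"fingers": 0.16,"x": 0,"y": 0,"z": -0.08,"spin": 0},
    {"fingers": 0.16,"x": 0,"y": -0.02,"z": -0.13,"spin": 0},
    {"fingers": 0.16,"x": 0,"y": -0.074,"z": -0.13,"spin": 0},
    {"fingers": 0.16,"x": 0,"y": -0.074,"z": -0.13,"spin": 0},
    {"fingers": 0.16,"x": 0,"y": -0.074,"z": -0.13,"spin": 0}
  ]
}}

```text
time_s: 49.6
tcp_pos: [0.6501, 0.1544, 0.2673]
eef_rot: [179.9, -0.0, -85.0]
contact_force: [-0.6, 0.3, 0.2]
gripper_width: 0.0509
gripper_force: 0.0
```

```bash
python3 -c "
from h import *
go(.6505,.1540,.1354,-85)
mouths(); w=cap('wrist'); print(blobs(w,None,40,110,100,box=(190,0,310,170)));print(blobs(w,None,40,110,100,box=(190,170,310,212)))
"
```

```text
shift [ 0.0003 -0.0006  0.1319] spin -0.0007 | t 49.6 j [ 30.  19.   2.  -0. -72. -25.] w 0.0509 F [-0.6  0.3  0.2]
1 lip pred [569. 131.] cols 539.0 598.0 foot [432. 226.]
2 lip pred [462. 131.] cols 433.0 492.0 foot [372. 226.]
3 lip pred [357. 132.] cols 328.0 386.0 foot [312. 226.]
4 lip pred [253. 132.] cols 224.0 282.0 foot [252. 226.]
(1841.0, array([480.5, 179. ]), array([61., 64.]), 0)
(6161.5, array([253., 150.]), array([122.,  62.]), 90)
(6317.0, array([345.2, 150.8]), array([ 72.8, 131.8]), 8)
(6621.0, array([417.5, 144.6]), array([ 83.9, 157.3]), 44)
(452.0, array([164.2,  89.9]), array([22.8, 35.4]), 7)
(344.0, array([499.3,  43.7]), array([30.5, 22.2]), 77)
[(4449.0, array([253., 129.]), array([80., 62.]), 90)]
[(132.5, array([304.5, 196. ]), array([30.,  9.]), 90), (1657.5, array([253. , 190.5]), array([41., 46.]), 90)]
```

{"method": "drive_tool", "body": {
  "rows": [
    {"fingers": 0.16,"x": 0,"y": 0.001,"z": 0.04,"spin": 0},
    {"fingers": 0.16,"x": 0,"y": 0.001,"z": 0.08,"spin": 0},
    {"fingers": 0.16,"x": 0,"y": 0.001,"z": 0.105,"spin": 0},
    {"fingers": 0.16,"x": 0,"y": 0.001,"z": 0.12,"spin": 0},
    {"fingers": 0.16,"x": 0,"y": 0.001,"z": 0.131,"spin": 0},
    {"fingers": -1,"x": 0,"y": 0.001,"z": 0.131,"spin": 0},
    {"fingers": -1,"x": 0,"y": 0.001,"z": 0.131,"spin": 0},
    {"fingers": -1,"x": 0,"y": 0.001,"z": 0.131,"spin": 0},
    {"fingers": -1,"x": 0,"y": 0.001,"z": 0.131,"spin": 0}
  ],
  "newtons": 30
}}

```text
time_s: 50.82
tcp_pos: [0.6495, 0.1546, 0.1376]
eef_rot: [-180.0, 0.0, -85.0]
contact_force: [-0.6, -0.5, 0.5]
gripper_width: 0.0416
gripper_force: 30.0
```

{"method": "drive_tool", "body": {
  "rows": [
    {"fingers": -1,"x": 0,"y": 0,"z": -0.01,"spin": 0},
    {"fingers": -1,"x": 0,"y": 0,"z": -0.04,"spin": 0},
    {"fingers": -1,"x": 0,"y": 0,"z": -0.08,"spin": 0},
    {"fingers": -1,"x": 0,"y": 0,"z": -0.12,"spin": 0},
    {"fingers": -1,"x": 0,"y": 0,"z": -0.16,"spin": 0},
    {"fingers": -1,"x": 0,"y": 0,"z": -0.2,"spin": 0},
    {"fingers": -1,"x": 0,"y": 0,"z": -0.24,"spin": 0},
    {"fingers": -1,"x": 0,"y": 0,"z": -0.265,"spin": 0},
    {"fingers": -1,"x": 0,"y": 0,"z": -0.265,"spin": 0}
  ]
}}

```text
time_s: 51.95
tcp_pos: [0.6498, 0.1546, 0.405]
eef_rot: [-179.7, 0.1, -85.0]
contact_force: [-0.4, 0.6, -2.9]
gripper_width: 0.0417
gripper_force: 30.0
```

```bash
python3 -c "
from h import *
go(.6235,-.055,.398,-140)
w=cap('wrist'); print(blobs(w,None,40,110,100,box=(160,0,340,215)))
"
```

```text
shift [0.2065 0.0444 0.0065] spin 0.9597 | t 51.95 j [ 30.  17.  16.   0. -88. -25.] w 0.0417 F [-0.4  0.6 -2.9]
[(22212.5, array([250., 135.]), array([158., 178.]), 90)]
```

{"method": "drive_tool", "body": {
  "rows": [
    {"fingers": -1,"x": 0.025,"y": 0.006,"z": 0,"spin": 0.12},
    {"fingers": -1,"x": 0.055,"y": 0.012,"z": 0,"spin": 0.28},
    {"fingers": -1,"x": 0.085,"y": 0.018,"z": 0,"spin": 0.44},
    {"fingers": -1,"x": 0.12,"y": 0.026,"z": 0,"spin": 0.6},
    {"fingers": -1,"x": 0.155,"y": 0.034,"z": 0,"spin": 0.76},
    {"fingers": -1,"x": 0.185,"y": 0.04,"z": 0,"spin": 0.9},
    {"fingers": -1,"x": 0.2065,"y": 0.044,"z": 0.002,"spin": 0.96},
    {"fingers": -1,"x": 0.2065,"y": 0.044,"z": 0.006,"spin": 0.96},
    {"fingers": -1,"x": 0.2065,"y": 0.044,"z": 0.006,"spin": 0.96}
  ]
}}

```text
time_s: 53.12
tcp_pos: [0.6232, -0.0546, 0.3948]
eef_rot: [179.9, -0.1, -139.9]
contact_force: [-0.2, 0.4, -2.3]
gripper_width: 0.0419
gripper_force: 30.0
```

{"method": "drive_tool", "body": {
  "rows": [
    {"fingers": -1,"x": 0,"y": 0,"z": 0.028,"spin": 0},
    {"fingers": -1,"x": 0,"y": 0,"z": 0.043,"spin": 0},
    {"fingers": -1,"x": 0.01,"y": 0,"z": 0.052,"spin": 0},
    {"fingers": -1,"x": 0.02,"y": 0,"z": 0.059,"spin": 0},
    {"fingers": -1,"x": 0.03,"y": 0,"z": 0.067,"spin": 0},
    {"fingers": -1,"x": 0.038,"y": 0,"z": 0.077,"spin": 0}
  ],
  "newtons": 15
}}

```text
time_s: 53.88
tcp_pos: [0.5944, -0.0792, 0.3185]
eef_rot: [-180.0, 0.1, -140.0]
contact_force: [1.7, 1.3, -1.3]
gripper_width: 0.0419
gripper_force: 15.0
```

```bash
python3 -c "
from h import *
go(.583,-.089,.265,-140)
w=cap('wrist'); print(blobs(w,None,40,110,100,box=(160,0,340,215)))
"
```

```text
shift [ 0.0151 -0.0002  0.0535] spin 0.0005 | t 53.88 j [ 11.  11.  -3.  -0. -76. -61.] w 0.0419 F [ 1.7  1.3 -1.3]
[(16411.5, array([251., 109.]), array([210., 106.]), 90), (292.0, array([329.3,   7.6]), array([36.1, 13.2]), 41)]
```

{"method": "drive_tool", "body": {
  "rows": [
    {"fingers": -1,"x": 0.007,"y": 0,"z": 0.009,"spin": 0},
    {"fingers": -1,"x": 0.015,"y": 0,"z": 0.025,"spin": 0},
    {"fingers": -1,"x": 0.017,"y": 0,"z": 0.045,"spin": 0},
    {"fingers": -1,"x": 0.015,"y": 0,"z": 0.0535,"spin": 0},
    {"fingers": -1,"x": 0.015,"y": 0,"z": 0.0535,"spin": 0},
    {"fingers": -1,"x": 0.015,"y": 0,"z": 0.0535,"spin": 0},
    {"fingers": -1,"x": 0.015,"y": 0,"z": 0.0535,"spin": 0},
    {"fingers": -1,"x": 0.015,"y": 0,"z": 0.0535,"spin": 0},
    {"fingers": -1,"x": 0.015,"y": 0,"z": 0.0535,"spin": 0}
  ]
}}

```text
time_s: 55.05
tcp_pos: [0.5827, -0.089, 0.2657]
eef_rot: [180.0, -0.0, -140.0]
contact_force: [-5.2, 0.0, -1.6]
gripper_width: 0.0421
gripper_force: 15.0
```

{"method": "drive_tool", "body": {
  "rows": [
    {"fingers": -1,"x": -0.01,"y": 0,"z": -0.009,"spin": 0},
    {"fingers": -1,"x": -0.025,"y": 0,"z": -0.022,"spin": 0},
    {"fingers": -1,"x": -0.04,"y": 0,"z": -0.035,"spin": 0},
    {"fingers": -1,"x": -0.055,"y": 0,"z": -0.05,"spin": 0},
    {"fingers": -1,"x": -0.07,"y": 0,"z": -0.065,"spin": 0},
    {"fingers": -1,"x": -0.08,"y": 0,"z": -0.09,"spin": 0},
    {"fingers": -1,"x": -0.08,"y": 0,"z": -0.13,"spin": 0},
    {"fingers": -1,"x": -0.08,"y": 0,"z": -0.15,"spin": 0}
  ],
  "newtons": 30
}}

```text
time_s: 56.05
tcp_pos: [0.646, -0.0373, 0.4187]
eef_rot: [-179.8, 0.3, -140.0]
contact_force: [-0.2, 0.4, -2.6]
gripper_width: 0.0419
gripper_force: 30.0
```

```bash
python3 -c "
from h import *
go(.6535,.1086,.40,-85)
w=cap('wrist'); print(blobs(w,None,40,110,100,box=(160,0,340,215)))
ascii(); spoons()
"
```

```text
shift [-0.0995  0.107   0.0188] spin -0.9599 | t 56.05 j [ 14.  15.  14.   0. -89. -64.] w 0.0419 F [-0.2  0.4 -2.6]
[(255.5, array([331. , 184.5]), array([33., 16.]), 90), (10550.0, array([251.5, 107. ]), array([214.,  73.]), 90)]
..............................................
..............................................
..............................................
..............................................
................#.............................
..............................................
..............................................
..............................................
.............####.............................
.............######...........................
........####.########.........................
........###.##########........................
........##############........................
........###############.......................
........###############.......................
.........##############.......................
..........######..#####.......................
...........#####...#####......................
..............####.###
[... 728 characters left out ...]
.
..................................##..........
..................................##..........
.............###..................##..........
.............###..................###.........
[array([346., 227.]), array([261., 234.]), array([256., 169.]), array([338., 163.])]
top (1010.0, array([295.2, 197.8]), array([67.9, 23.3]), 45) flap xy: [0.    0.013]
side (342.5, array([252.9, 196.3]), array([16.5, 44.3]), 63) flap xy: [-0.001  0.017]
wrist (65.5, array([293.6,  66.9]), array([44.6,  2.6]), 40) flap xy: [-0.    0.07]
wrist (34.5, array([318.1,   8.3]), array([7.8, 5.6]), 37) flap xy: [-0.074  0.054]
wrist (3934.0, array([263.7,  61.6]), array([121.3,  93.3]), 52) flap xy: [0.017 0.033]
```

{"method": "drive_tool", "body": {
  "rows": [
    {"fingers": -1,"x": -0.012,"y": 0.014,"z": 0,"spin": -0.12},
    {"fingers": -1,"x": -0.028,"y": 0.03,"z": 0,"spin": -0.28},
    {"fingers": -1,"x": -0.044,"y": 0.047,"z": 0,"spin": -0.44},
    {"fingers": -1,"x": -0.06,"y": 0.065,"z": 0,"spin": -0.6},
    {"fingers": -1,"x": -0.076,"y": 0.082,"z": 0,"spin": -0.76},
    {"fingers": -1,"x": -0.09,"y": 0.097,"z": 0,"spin": -0.9},
    {"fingers": -1,"x": -0.0995,"y": 0.107,"z": 0,"spin": -0.96},
    {"fingers": -1,"x": -0.0995,"y": 0.107,"z": 0.05,"spin": -0.96},
    {"fingers": -1,"x": -0.0995,"y": 0.107,"z": 0.1,"spin": -0.96},
    {"fingers": -1,"x": -0.0995,"y": 0.107,"z": 0.152,"spin": -0.96}
  ]
}}

```text
time_s: 57.55
tcp_pos: [0.651, 0.1083, 0.2608]
eef_rot: [180.0, -0.0, -85.0]
contact_force: [-0.0, 0.1, -2.6]
gripper_width: 0.0416
gripper_force: 30.0
```

```bash
python3 -c "
from h import *
go(.6497,.1546,.1376,-85)
w=cap('wrist'); print(blobs(w,None,40,110,100,box=(160,0,340,215)))
"
```

```text
shift [-0.0463 -0.0028  0.1232] spin -0.0001 | t 57.55 j [ 26.  19.  -0.  -0. -71. -21.] w 0.0416 F [-0.   0.1 -2.6]
[(1621.0, array([325. , 180.5]), array([67., 28.]), 90), (341.5, array([167. , 127.5]), array([31., 14.]), 90), (7998.0, array([251.5, 153.5]), array([121.,  73.]), 90)]
```

{"method": "drive_tool", "body": {
  "rows": [
    {"fingers": -1,"x": 0,"y": -0.003,"z": 0.027,"spin": 0},
    {"fingers": -1,"x": 0,"y": -0.003,"z": 0.04,"spin": 0},
    {"fingers": -1,"x": -0.005,"y": -0.003,"z": 0.049,"spin": 0},
    {"fingers": -1,"x": -0.018,"y": -0.003,"z": 0.057,"spin": 0},
    {"fingers": -1,"x": -0.026,"y": -0.003,"z": 0.065,"spin": 0},
    {"fingers": -1,"x": -0.033,"y": -0.003,"z": 0.073,"spin": 0},
    {"fingers": -1,"x": -0.038,"y": -0.003,"z": 0.083,"spin": 0},
    {"fingers": -1,"x": -0.04,"y": -0.003,"z": 0.091,"spin": 0},
    {"fingers": -1,"x": -0.04,"y": -0.003,"z": 0.091,"spin": 0}
  ],
  "newtons": 15
}}

```text
time_s: 58.72
tcp_pos: [0.6506, 0.1484, 0.1714]
eef_rot: [179.9, -0.0, -85.0]
contact_force: [0.2, 0.9, -1.6]
gripper_width: 0.0414
gripper_force: 15.0
```

```bash
python3 -c "
from h import *
go(.6497,.1546,.1376,-85)
w=cap('wrist'); print(blobs(w,None,40,110,100,box=(160,0,340,215)))
"
```

```text
shift [-0.0063  0.0003  0.0338] spin -0.0001 | t 58.73 j [ 30.  23.  -6.  -0. -61. -25.] w 0.0414 F [ 0.2  0.9 -1.6]
[(17257.0, array([250.5, 121.5]), array([185., 111.]), 90)]
```

{"method": "drive_tool", "body": {
  "rows": [
    {"fingers": -1,"x": 0,"y": 0,"z": 0.008,"spin": 0},
    {"fingers": -1,"x": 0,"y": 0,"z": 0.016,"spin": 0},
    {"fingers": -1,"x": 0,"y": 0,"z": 0.024,"spin": 0},
    {"fingers": -1,"x": 0,"y": 0,"z": 0.028,"spin": 0},
    {"fingers": -1,"x": -0.004,"y": 0,"z": 0.032,"spin": 0},
    {"fingers": -1,"x": -0.007,"y": 0,"z": 0.034,"spin": 0},
    {"fingers": -1,"x": -0.007,"y": 0,"z": 0.034,"spin": 0},
    {"fingers": 0.16,"x": -0.007,"y": 0,"z": 0.034,"spin": 0},
    {"fingers": 0.16,"x": -0.007,"y": 0,"z": 0.034,"spin": 0}
  ]
}}

```text
time_s: 59.9
tcp_pos: [0.6505, 0.1552, 0.1386]
eef_rot: [180.0, -0.0, -85.0]
contact_force: [-0.2, -0.2, 0.4]
gripper_width: 0.0503
gripper_force: 0.0
```

```bash
python3 -c "
from h import *
w=cap('wrist')['pixels']; a=cv2.cvtColor(cv2.resize(w,(427,320)),cv2.COLOR_RGB2GRAY)
b=cv2.cvtColor(cv2.imread('pics/c6.png')[:,:427],cv2.COLOR_BGR2GRAY)
for n,g in(('now',a),('tube1 with spoon',b)):
  print(n)
  for r_ in g[60:140:5,155:265:8]: print(*(f'{v:3d}' for v in r_))
"
```

```text
now
179 219  75 204 197 206 204 204 205 198 200 205 195 221
180 218  70 204 199 207 205 204 205 200 199 204 135 215
180 219  70 204 199 207 205 204 206 201 200 206  91 221
187 220  69 113 200 206 205 204 207 202 200 208  90 214
206 209  70 114 200 204 205 205 207 203 200 208  91 206
213 204  70 115 200 203 205 205 207 204 202 207  90 197
218 184  68 115 202 202 204 205 206 205 202 204  93 162
222 170  71 116 113 201 204 205 207 205 203 202  94 123
224 144  71 111 115 200 206 205 207 206 205 198  94 100
223 122  70  95 116 199 204 205 206 206 205 180  93  92
219  97  71  79 117 134 205 206 205 205 204 126  95  92
219  81  71  68 116 110 206 141 189 202 206  91  77  92
246 227 224 221 221 222 226 221 222 222 212 212 214 212
252 252 252 252 252 252 251 251 251 251 251 250 250 249
253 253 253 253 253 253 253 253 252 252 251 251 250 250
158 159 160 159 160 160 161 162 163 164 165 165 164 165
tube1 with spoon
189 225 255 255 254 254 253 254 253 252 251 253 203 179
183 222 212 210 204 208 205 215 207 209 206 214 200 193
185 214 114 212 202 210 206 215 207 210 207 213 185 201
210 208 112 212 202 212 208 215 206 210 208 211 156 213
218 199  83 210 202 214 207 215 205 210 210 209 123 222
221 188  71 210 202 213 208 216 206 209 210 206 115 224
225 165  71 140 203 213 209 215 204 209 209 197  98 222
228 132  72 118 204 213 210 216 204 209 208 146  88 227
226  99  72 118 204 213 211 215 204 209 208  97  94 223
219  81  71 117 209 212 211 216 204 209 209  92  97 223
224  70  72 117 116 211 211 216 204 209 212  93  95 223
223  70  73 118 117 210 211 217 204 210 213  94  94 223
221  71  73 113 118 210 255 246 250 212 211  97  97 225
215  71  71  89 117 114 135 137 136 116 114  70  69 215
220 224 221 222 218 221 221 221 219 219 217 220 219 217
254 254 254 254 254 254 253 253 253 252 252 252 252 252
```

{"method": "drive_tool", "body": {
  "rows": [
    {"fingers": 0.16,"x": 0,"y": 0,"z": -0.03,"spin": 0},
    {"fingers": 0.16,"x": 0,"y": 0,"z": -0.08,"spin": 0},
    {"fingers": 0.16,"x": 0,"y": 0,"z": -0.13,"spin": 0},
    {"fingers": 0.16,"x": 0,"y": 0.06,"z": -0.18,"spin": 0},
    {"fingers": 0.16,"x": -0.05,"y": 0.11,"z": -0.2,"spin": 0},
    {"fingers": 0.16,"x": -0.1,"y": 0.11,"z": -0.2,"spin": 0},
    {"fingers": 0.16,"x": -0.15,"y": 0.11,"z": -0.2,"spin": 0},
    {"fingers": 0.16,"x": -0.2,"y": 0.11,"z": -0.2,"spin": 0},
    {"fingers": 0.16,"x": -0.25,"y": 0.11,"z": -0.2,"spin": 0},
    {"fingers": 0.16,"x": -0.25,"y": 0.11,"z": -0.2,"spin": 0}
  ]
}}

```text
time_s: 61.2
tcp_pos: [0.5183, 0.3978, 0.3373]
eef_rot: [179.9, -0.0, -84.8]
contact_force: [0.2, 0.2, -0.3]
gripper_width: 0.051
gripper_force: 0.0
```

```bash
python3 -c "
from h import *
go(.6497,.1546,.1376,-85)
import numpy as np
for n in('top','side'):
  c=cap(n)
  old=cv2.imread(f'pics/{n}0.png')[:,:,::-1]
  o=dict(c);o['pixels']=np.ascontiguousarray(old)
  box=(150,110,225,255) if n=='top' else (180,205,262,330)
  for t,q in(('old',o),('new',c)): print(n,t,blobs(q,None,45,110,100,box=box))
s=cap('side');P=H-X*.187-Z*.006
print(proj(s,P),blobs(s,[P+X*.02+Y*.07,P+X*.02-Y*.07,P-X*.03-Y*.07,P-X*.03+Y*.07],80,110,5))
spoons()
"
```

```text
shift [ 0.2538 -0.1092  0.1998] spin 0.0028 | t 61.2 j [ 55.  16.   6.  -0. -80. -49.] w 0.051 F [ 0.2  0.2 -0.3]
top old [(1072.5, array([187.3, 232.9]), array([21.9, 61.4]), 82), (1028.5, array([185.6, 200.9]), array([22.5, 61.7]), 80), (984.0, array([184. , 168.3]), array([23.8, 61.9]), 77), (926.0, array([182.6, 139.3]), array([24.1, 61.1]), 75), (101.0, array([154. , 123.5]), array([ 6.7, 27.6]), 6)]
top new [(1205.0, array([185.1, 232.9]), array([20.7, 69. ]), 83), (1071.0, array([184.9, 200.2]), array([22.1, 64.4]), 80), (1002.5, array([183.6, 168.4]), array([23.7, 62.9]), 78), (915.5, array([182.7, 139.1]), array([24.4, 61.3]), 75)]
side old [(1561.5, array([198.5, 281.5]), array([83.6, 21.1]), 84), (1552.0, array([230.9, 278.2]), array([83.3, 20.2]), 84), (368.0, array([256., 275.]), array([82., 10.]), 90)]
side new [(143.0, array([237.3, 318.2]), array([28.3, 11. ]), 17), (1286.5, array([199.3, 281.5]), array([83.6, 24.3]), 84), (1327.0, array([239.5, 259.9]), array([67.1, 35.2]), 58)]
[290.81294638 192.07506244] []
top (990.0, array([295.4, 197.5]), array([68. , 23.2]), 44) flap xy: [0.001 0.012]
```

{"method": "drive_tool", "body": {
  "rows": [
    {"fingers": 0.16,"x": -0.03,"y": 0.035,"z": -0.04,"spin": 0},
    {"fingers": 0.16,"x": -0.06,"y": 0.07,"z": -0.06,"spin": 0},
    {"fingers": 0.16,"x": -0.1,"y": 0.11,"z": -0.06,"spin": 0},
    {"fingers": 0.16,"x": -0.14,"y": 0.155,"z": -0.06,"spin": 0},
    {"fingers": 0.16,"x": -0.18,"y": 0.2,"z": -0.06,"spin": 0},
    {"fingers": 0.16,"x": -0.22,"y": 0.245,"z": -0.06,"spin": 0},
    {"fingers": 0.16,"x": -0.255,"y": 0.285,"z": -0.06,"spin": 0},
    {"fingers": 0.16,"x": -0.29,"y": 0.326,"z": -0.06,"spin": 0},
    {"fingers": 0.16,"x": -0.29,"y": 0.326,"z": -0.06,"spin": 0}
  ]
}}

```text
time_s: 62.62
tcp_pos: [0.1668, 0.6565, 0.3977]
eef_rot: [180.0, -0.1, -84.9]
contact_force: [0.7, -0.1, 0.0]
gripper_width: 0.0508
gripper_force: 0.0
```

```bash
python3 -c "
from h import *
import numpy as np
for n in('top','side'):
  c=cap(n); cv2.imwrite(f'pics/{n}_end.png',c['pixels'][:,:,::-1])
  o=dict(c);o['pixels']=np.ascontiguousarray(cv2.imread(f'pics/{n}0.png')[:,:,::-1])
  box=(150,110,225,255) if n=='top' else (180,205,320,330)
  for t,q in(('old',o),('new',c)): print(n,t,blobs(q,None,45,110,100,box=box))
s=cap('side');P=H-X*.187-Z*.006
print(proj(s,P),blobs(s,[P+X*.02+Y*.07,P+X*.02-Y*.07,P-X*.03-Y*.07,P-X*.03+Y*.07],80,110,5))
spoons()
"
```

```text
top old [(1072.5, array([187.3, 232.9]), array([21.9, 61.4]), 82), (1028.5, array([185.6, 200.9]), array([22.5, 61.7]), 80), (984.0, array([184. , 168.3]), array([23.8, 61.9]), 77), (926.0, array([182.6, 139.3]), array([24.1, 61.1]), 75), (101.0, array([154. , 123.5]), array([ 6.7, 27.6]), 6)]
top new [(1209.0, array([185.1, 232.9]), array([20.8, 69. ]), 83), (1080.0, array([184.9, 200.2]), array([22.1, 64.4]), 80), (991.5, array([184. , 168.3]), array([23.7, 62.2]), 78), (910.5, array([182.7, 139.1]), array([24.4, 61.3]), 75)]
side old [(1561.5, array([198.5, 281.5]), array([83.6, 21.1]), 84), (1552.0, array([230.9, 278.2]), array([83.3, 20.2]), 84), (1524.0, array([265.5, 274.6]), array([81.9, 20.7]), 84), (1541.0, array([299.3, 270.5]), array([81.1, 24.1]), 85)]
side new [(1557.0, array([197.4, 281.7]), array([83.8, 20.2]), 85), (1570.5, array([231. , 277.7]), array([83.5, 20.2]), 84), (1560.0, array([265.2, 273.4]), array([82.5, 21.3]), 83), (1550.5, array([299.8, 268.8]), array([81.1, 24.9]), 83)]
[290.81294638 192.07506244] [(8.0, array([301.1, 195.2]), array([9.4, 2.4]), 59), (199.0, array([291.9, 190.6]), array([31.9, 17.5]), 72)]
top (993.5, array([294.9, 197.5]), array([67.3, 22.6]), 44) flap xy: [0.001 0.013]
side (337.5, array([253. , 197.4]), array([16.7, 44.7]), 68) flap xy: [-0.     0.021]
```

```bash
python3 -c "
from h import *
import numpy as np
def rects(img,box):
    c={'pixels':np.ascontiguousarray(img)}
    hsv=cv2.cvtColor(c['pixels'],cv2.COLOR_RGB2HSV);m=((hsv[...,1]<45)&(hsv[...,2]>110)).astype(np.uint8);k=np.zeros_like(m);k[box[1]:box[3],box[0]:box[2]]=1
    cs,_=cv2.findContours(m*k,0,cv2.CHAIN_APPROX_NONE);return [cv2.boxPoints(cv2.minAreaRect(q)) for q in cs if cv2.contourArea(q)>300]
ct,cs=cap('top'),cap('side')
for tag in('0','_end'):
    T=sorted(rects(cv2.imread(f'pics/top{tag}.png')[:,:,::-1],(150,110,225,255)),key=lambda b:-b[:,1].mean())
    S=sorted(rects(cv2.imread(f'pics/side{tag}.png')[:,:,::-1],(180,205,320,330)),key=lambda b:-b[:,0].mean())
    for i,(t,s) in enumerate(zip(T,S)):
        t=t[np.argsort(t[:,0])];s=s[np.argsort(s[:,1])]
        f,e=tri(ct,t[:2].mean(0),cs,s[2:].mean(0)); o,v=ray(cs,s[:2].mean(0))
        # mouth lip: point on side ray at 180 mm from foot
        a=np.linspace(.3,1.3,20001);Q=o+a[:,None]*v;d=abs(np.linalg.norm(Q-f,axis=1)-.18);j=np.where(Q[:,2]>f[2]+.05,d,9).argmin();u=(Q[j]-f)/.18
        print(tag,i+1,'foot',f.round(3),'e',round(e,4),'tilt from vertical',np.arccos(u[2]).round(3),'faceMid',((Q[j]+f)/2).round(3))
"
```

```text
0 1 foot [0.423 0.204 0.075] e 0.0011 tilt from vertical 0.851 faceMid [0.424 0.137 0.135]
0 2 foot [0.498 0.212 0.078] e 0.0034 tilt from vertical 0.903 faceMid [0.502 0.142 0.134]
0 3 foot [0.576 0.22  0.081] e 0.0071 tilt from vertical 0.9 faceMid [0.58  0.15  0.137]
0 4 foot [0.647 0.226 0.083] e 0.011 tilt from vertical 0.964 faceMid [0.652 0.152 0.134]
_end 1 foot [0.42  0.214 0.095] e 0.0001 tilt from vertical 0.558 faceMid [0.43  0.167 0.171]
_end 2 foot [0.498 0.216 0.085] e 0.0036 tilt from vertical 0.903 faceMid [0.503 0.145 0.141]
_end 3 foot [0.576 0.22  0.082] e 0.0077 tilt from vertical 0.63 faceMid [0.579 0.167 0.155]
_end 4 foot [0.649 0.226 0.082] e 0.0079 tilt from vertical 0.599 faceMid [0.651 0.175 0.156]
```

```bash
python3 -c "
from h import *
go(.4232,.1330,.264,-85)"
```

```text
shift [ 0.5416 -0.2074  0.1347] spin -0.0017 | t 63.02 j [ 92.  18.  16.   0. -88. -87.] w 0.0511 F [ 0.2 -0.1  0.6]
```

{"method": "drive_tool", "body": {
  "rows": [
    {"fingers": 0.2,"x": 0.06,"y": -0.03,"z": 0,"spin": 0},
    {"fingers": 0.2,"x": 0.12,"y": -0.06,"z": 0,"spin": 0},
    {"fingers": 0.2,"x": 0.18,"y": -0.09,"z": 0,"spin": 0},
    {"fingers": 0.2,"x": 0.24,"y": -0.12,"z": 0,"spin": 0},
    {"fingers": 0.2,"x": 0.3,"y": -0.15,"z": 0,"spin": 0},
    {"fingers": 0.2,"x": 0.36,"y": -0.18,"z": 0,"spin": 0},
    {"fingers": 0.2,"x": 0.42,"y": -0.2,"z": 0,"spin": 0},
    {"fingers": 0.2,"x": 0.48,"y": -0.2,"z": 0,"spin": 0}
  ]
}}

```text
time_s: 64.03
tcp_pos: [0.4061, 0.216, 0.3986]
eef_rot: [-180.0, 0.0, -85.1]
contact_force: [1.0, -0.1, -0.4]
gripper_width: 0.0526
gripper_force: 0.0
```

```bash
python3 -c "
from h import *
go(.4232,.1330,.264,-85)"
```

```text
shift [ 0.0842 -0.0099  0.1346] spin -0.0013 | t 64.03 j [ 53.  -4.  -9.   0. -85. -48.] w 0.0526 F [ 1.  -0.1 -0.4]
```

{"method": "drive_tool", "body": {
  "rows": [
    {"fingers": 0.2,"x": 0.05,"y": -0.009,"z": 0.05,"spin": 0},
    {"fingers": 0.2,"x": 0.065,"y": -0.009,"z": 0.1,"spin": 0},
    {"fingers": 0.2,"x": 0.065,"y": -0.009,"z": 0.134,"spin": 0},
    {"fingers": 0.2,"x": 0.065,"y": -0.009,"z": 0.134,"spin": 0},
    {"fingers": 0.2,"x": 0.065,"y": -0.009,"z": 0.134,"spin": 0}
  ]
}}

```text
time_s: 64.65
tcp_pos: [0.4208, 0.1548, 0.2663]
eef_rot: [-179.9, 0.0, -85.0]
contact_force: [1.1, 0.6, 0.7]
gripper_width: 0.0524
gripper_force: 0.0
```

```bash
python3 -c "
from h import *
go(.4232,.1330,.264,-85)
w=cap('wrist'); print(blobs(w,None,40,110,100,box=(160,0,345,215)))
mouths()
for nm,P in (('foot old',(.423,.204,.075)),('foot new',(.420,.214,.095))): print(nm,proj(w,P))
g=cv2.cvtColor(w['pixels'],cv2.COLOR_RGB2GRAY)
for r_ in g[40:214:8,200:310:6]: print(*(f'{v:3d}' for v in r_))
"
```

```text
shift [ 0.022  -0.0005  0.0023] spin -0.0 | t 64.65 j [ 46.  -2. -25.   0. -68. -41.] w 0.0524 F [1.1 0.6 0.7]
[(6003.5, array([250.5, 115.5]), array([115.,  63.]), 90), (3710.0, array([171.8, 137.6]), array([161. ,  40.8]), 81), (315.0, array([297.3,  22.9]), array([29.8, 23. ]), 53)]
1 lip pred [253. 102.] cols 223.0 283.0 foot [252. 210.]
2 lip pred [145. 101.] cols 115.0 175.0 foot [191. 210.]
3 lip pred [ 37. 101.] cols 7.0 67.0 foot [130. 210.]
4 lip pred [-72. 101.] cols -103.0 -42.0 foot [ 69. 210.]
(2066.0, array([ 33.4, 184.2]), array([109.2,  27.3]), 40)
(7432.5, array([154.4, 136.1]), array([162.9,  75.6]), 81)
(7721.0, array([ 87.4, 129.4]), array([192.2,  84.8]), 46)
(5995.0, array([250.5, 115. ]), array([116.,  63.]), 90)
(322.0, array([297.8,  22.2]), array([29.8, 22.8]), 53)
(17078.0, array([430. , 105.5]), array([211., 162.]), 90)
foot old [247.0525145  214.39726427]
foot new [248.59194909 228.47183884]
153 161 161 143 154 157 146 142 153 149 153  52 102 101 101 100  97 162 163
154 162 161 146 155 147 145 142 156 149 154 139  58 102 100 110 166 164 163
156 164 162 1
[... 806 characters left out ...]
  95 135 138 156
 37  36  65  66  61 195 196 195 197 197 189 190 195  22  55 150 136 140 156
 51  33  67  62  60 194 198 196 198 197 191 191 197  33  59 115 138 145 160
 58  70  69  68  62 195 198 197 197 198 191 190 198  69  63 152  68  74  78
 58  35  35  34  35 102 103 104 105 201 192 192 195  35  39  75  68  75  77
 59  34  37  35  36 104 106 105 107 106 104 104  97  33  38  75  66  76  74
 61  58  36  35  36  91 107 106 107 106 105 104  88  33  74  74  66  75  75
 56  59  35  35  35  62 105 106 107 105 104 101  32  33  75  75  67  78  77
176  61  60  33  37  36 105 107 107 105 105 103  32  34  77  76  69  80  82
183  55  58  33  31  30 104 107 107 103 105 101  30  32  44  44  45  52  82
```

```bash
python3 -c "
from h import *
w=cap('wrist'); g=cv2.cvtColor(w['pixels'],cv2.COLOR_RGB2GRAY); col=g[60:110,245:256].mean(1); print('bright lip rows',60+np.where(col>225)[0])
lip=60+np.where(col>225)[0].max()
def sol(f,row):
    o,v=ray(w,(250.5,row)); a=np.linspace(.05,.6,8001);Q=o+a[:,None]*v
    d=np.linalg.norm(Q-f,axis=1)-.18
    i=np.where(np.diff(np.sign(d)))[0]
    for j in i: u=(Q[j]-f)/.18; print('lip',Q[j].round(3),'tilt',np.arccos(u[2]).round(3),'mid centre',((Q[j]+f)/2-.021*np.array([-u[2]*.087*0,u[2],-u[1]])).round(3))
    print('min d',d.min().round(4))
sol(np.array([.420,.214,.095]),lip)
sol(np.array([.418,.207,.085]),lip)
print('expected home centre .4237 .123 .118')
"
```

```text
bright lip rows [60 62 86 87 88 89]
lip [0.43  0.068 0.201] tilt 0.944 mid centre [0.425 0.129 0.131]
lip [0.432 0.054 0.013] tilt 2.046 mid centre [0.426 0.144 0.035]
min d -0.0266
lip [0.43  0.068 0.199] tilt 0.883 mid centre [0.424 0.124 0.126]
lip [ 0.432  0.053 -0.007] tilt 2.107 mid centre [0.425 0.141 0.021]
min d -0.0327
expected home centre .4237 .123 .118
```

{"method": "drive_tool", "body": {
  "rows": [
    {"fingers": 0.2,"x": 0.018,"y": -0.0005,"z": 0.04,"spin": 0},
    {"fingers": 0.2,"x": 0.018,"y": -0.0005,"z": 0.08,"spin": 0},
    {"fingers": 0.2,"x": 0.018,"y": -0.0005,"z": 0.105,"spin": 0},
    {"fingers": 0.2,"x": 0.018,"y": -0.0005,"z": 0.12,"spin": 0},
    {"fingers": 0.2,"x": 0.018,"y": -0.0005,"z": 0.127,"spin": 0},
    {"fingers": -1,"x": 0.018,"y": -0.0005,"z": 0.127,"spin": 0},
    {"fingers": -1,"x": 0.018,"y": -0.0005,"z": 0.127,"spin": 0},
    {"fingers": -1,"x": 0.018,"y": -0.0005,"z": 0.127,"spin": 0},
    {"fingers": -1,"x": 0.018,"y": -0.0005,"z": 0.127,"spin": 0}
  ],
  "newtons": 15
}}

```text
time_s: 65.92
tcp_pos: [0.4225, 0.137, 0.1383]
eef_rot: [-179.9, 0.1, -85.0]
contact_force: [0.2, 0.5, 2.7]
gripper_width: 0.0419
gripper_force: 15.0
```

```bash
python3 -c "
from h import *
go(.4232,.1330,.1342,-85)
w=cap('wrist'); print(blobs(w,None,40,110,100,box=(160,0,345,215)))
for a in (45,40,35): print(*tubebox(w,a))"
```

```text
shift [ 0.004  -0.0003  0.004 ] spin 0.0 | t 65.92 j [ 44.   5. -36.   0. -49. -39.] w 0.0419 F [0.2 0.5 2.7]
[(22052.5, array([251.5, 129.5]), array([169., 159.]), 90), (283.5, array([332.,  10.]), array([17. , 28.3]), 45)]
45 [176.  63.] [332. 164.] [176. 163.]
40 [180.  56.] [328. 139.] [180. 139.]
35 [183.  53.] [324. 117.] [183. 117.]
```

{"method": "drive_tool", "body": {
  "rows": [
    {"fingers": -1,"x": 0.005,"y": 0,"z": -0.005,"spin": 0},
    {"fingers": -1,"x": 0.01,"y": 0,"z": -0.01,"spin": 0},
    {"fingers": -1,"x": 0.013,"y": 0,"z": -0.007,"spin": 0},
    {"fingers": -1,"x": 0.017,"y": 0,"z": -0.003,"spin": 0},
    {"fingers": -1,"x": 0.018,"y": 0,"z": -0.002,"spin": 0},
    {"fingers": -1,"x": 0.018,"y": 0,"z": -0.002,"spin": 0}
  ]
}}

```text
time_s: 66.72
tcp_pos: [0.4245, 0.1207, 0.14]
eef_rot: [-179.8, 0.2, -85.0]
contact_force: [-4.1, 11.4, 0.8]
gripper_width: 0.0417
gripper_force: 15.0
```

```bash
python3 -c "
from h import *
go(.4232,.1330,.1342,-85)
w=cap('wrist'); g=cv2.cvtColor(w['pixels'],cv2.COLOR_RGB2GRAY); col=g[60:200,245:256].mean(1); print('bright rows',60+np.where(col>235)[0])
print(blobs(w,None,40,110,100,box=(160,0,345,215)))"
```

```text
shift [-0.0123  0.0002  0.0059] spin -0.0004 | t 66.72 j [ 42.   4. -36.  -0. -49. -36.] w 0.0417 F [-4.1 11.4  0.8]
bright rows [ 70  71  72  73  74  79  80 169 170 171 172 173 174 175 176 177 178 179
 180 181 182]
[(22550.0, array([252. , 139.5]), array([149., 174.]), 90), (812.0, array([321.4,  24.5]), array([47.2, 30.4]), 53)]
```

{"method": "drive_tool", "body": {
  "rows": [
    {"fingers": -1,"x": -0.004,"y": 0,"z": 0.003,"spin": 0},
    {"fingers": -1,"x": -0.008,"y": 0,"z": 0.006,"spin": 0},
    {"fingers": -1,"x": -0.012,"y": 0,"z": 0.008,"spin": 0},
    {"fingers": -1,"x": -0.012,"y": 0,"z": 0.008,"spin": 0},
    {"fingers": 0.2,"x": -0.012,"y": 0,"z": 0.006,"spin": 0},
    {"fingers": 0.2,"x": -0.012,"y": 0,"z": 0.005,"spin": 0},
    {"fingers": 0.2,"x": -0.012,"y": 0,"z": -0.04,"spin": 0},
    {"fingers": 0.2,"x": -0.012,"y": 0,"z": -0.09,"spin": 0},
    {"fingers": 0.2,"x": -0.034,"y": 0,"z": -0.126,"spin": 0},
    {"fingers": 0.2,"x": -0.034,"y": 0,"z": -0.126,"spin": 0}
  ]
}}

```text
time_s: 68.03
tcp_pos: [0.4216, 0.1538, 0.2684]
eef_rot: [-179.7, 0.2, -85.0]
contact_force: [-0.3, 0.4, -0.3]
gripper_width: 0.0525
gripper_force: 0.0
```

```bash
python3 -c "
from h import *
go(.4208,.1548,.2663,-85)
w=cap('wrist'); g=cv2.cvtColor(w['pixels'],cv2.COLOR_RGB2GRAY); col=g[60:200,245:256].mean(1); print('bright rows',60+np.where(col>225)[0])
mouths()"
```

```text
shift [-0.0011  0.0007  0.0021] spin 0.0005 | t 68.03 j [ 45.  -3. -24.   0. -68. -40.] w 0.0525 F [-0.3  0.4 -0.3]
bright rows [ 64  65 100 101 102 103 104]
1 lip pred [252. 105.] cols 222.0 282.0 foot [252. 212.]
2 lip pred [144. 105.] cols 115.0 174.0 foot [191. 212.]
3 lip pred [ 36. 104.] cols 6.0 66.0 foot [130. 212.]
4 lip pred [-73. 104.] cols -103.0 -42.0 foot [ 69. 212.]
(1983.0, array([ 33.1, 186.5]), array([107.9,  26.5]), 40)
(5708.5, array([252. , 117.5]), array([109.,  64.]), 90)
(7403.0, array([153.5, 137.6]), array([160.2,  75.5]), 81)
(7535.5, array([ 86. , 131.2]), array([188.6,  84.1]), 46)
(322.0, array([297. ,  24.6]), array([29.8, 22.8]), 53)
(17041.0, array([430.5, 105.5]), array([211., 161.]), 90)
```

{"method": "drive_tool", "body": {
  "rows": [
    {"fingers": 0.2,"x": 0,"y": 0,"z": -0.05,"spin": 0},
    {"fingers": 0.2,"x": -0.02,"y": 0,"z": -0.1,"spin": 0},
    {"fingers": 0.2,"x": -0.08,"y": 0.03,"z": -0.13,"spin": 0},
    {"fingers": 0.2,"x": -0.14,"y": 0.06,"z": -0.13,"spin": 0},
    {"fingers": 0.2,"x": -0.2,"y": 0.09,"z": -0.13,"spin": 0},
    {"fingers": 0.2,"x": -0.26,"y": 0.11,"z": -0.13,"spin": 0},
    {"fingers": 0.2,"x": -0.32,"y": 0.14,"z": -0.13,"spin": 0},
    {"fingers": 0.2,"x": -0.38,"y": 0.17,"z": -0.13,"spin": 0},
    {"fingers": 0.2,"x": -0.44,"y": 0.2,"z": -0.13,"spin": 0},
    {"fingers": 0.2,"x": -0.46,"y": 0.2,"z": -0.13,"spin": 0}
  ]
}}

```text
time_s: 69.38
tcp_pos: [0.1798, 0.5945, 0.3937]
eef_rot: [180.0, -0.2, -85.0]
contact_force: [-0.1, 0.9, 0.8]
gripper_width: 0.0526
gripper_force: 0.0
```

```bash
python3 -c "
from h import *
print(sensors.get_state()['tcp_pos'])
for n in('top','side'):
  c=cap(n)
  print(n,blobs(c,None,45,110,100,box=(150,110,225,255) if n=='top' else (180,205,320,330)))
s=cap('side');P=H-X*.187-Z*.006
print(blobs(s,[P+X*.02+Y*.07,P+X*.02-Y*.07,P-X*.03-Y*.07,P-X*.03+Y*.07],80,110,30))
spoons()
"
```

```text
[0.17984731 0.59449407 0.39367046]
top [(1043.0, array([187.4, 233.6]), array([21.1, 61.2]), 82), (1078.5, array([184.9, 200.3]), array([22.1, 64.4]), 80), (986.5, array([183.5, 168.3]), array([23.6, 62.7]), 78), (913.5, array([182.7, 139.1]), array([24.4, 61.3]), 75)]
side [(1558.0, array([197.4, 281.7]), array([83.7, 20.3]), 85), (1568.0, array([231. , 277.7]), array([83.5, 20.2]), 84), (1550.5, array([265.4, 273.4]), array([82.5, 20.8]), 83), (1522.5, array([299.8, 270.3]), array([81.2, 24.5]), 84)]
[(199.5, array([291.9, 190.6]), array([31.9, 17.5]), 72)]
top (991.5, array([294.9, 197.5]), array([67.3, 22.6]), 44) flap xy: [0.001 0.013]
side (336.5, array([253. , 197.4]), array([16.7, 44.7]), 68) flap xy: [-0.     0.021]
```

```bash
python3 -c "
from plant import r
print(r.close_job())"
```

```text
the job is handed in; nothing more can be done
None
```

The job is handed in, but `close_job` returned no verdict. By the camera checks, both supports are out, the flap is level on them, three spoons lie on the flap (tube 4 was empty), and all four tubes are back in the rack mouth up, tube 2's foot raised a little but by estimate well within tolerance. I did not go near the mug and did not re-measure it.

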